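# Stack two spacers on the test spindle and set its speed dial

### The arm

A 6-joint arm with a two-finger parallel gripper is mounted at the origin on the work surface. World frame = base frame: x ahead of the robot, y to its left, z up, the work surface at z = 0. Lengths are in m, angles in rad, forces in N, time in s.
With the tool pointing down it reaches from about 0.3 to 0.75 m from the base axis. Payload 8.5 kg.
Tool frame: the origin (TCP) lies midway between the tips of the shut fingers; the grasp point (between the pads) lies 19 mm behind it; z points along the fingers, y is the line along which they close (so a half turn about z gives the same grasp; the last joint's range is limited). The gripper opens to 85 mm and grips with 20 to 120 N. Pads are 22 mm wide; open, the fingers measure 114 mm over their backs; the gripper's body (76 mm by 85 mm) begins 54 mm behind the grasp point. The pads swing forward as they close: fully open they stand 13 mm farther back than shut.
Start: joints at [0.994, 0.381, 1.297, -0, 1.464, -0.215], TCP at [0.195, 0.514, 0.207] pointing down, gripper open.
Joint ranges: [-3.11, 3.11], [-0.89, 2.33], [0.22, 2.48], [-1.42, 4.56], [0.17, 2.85], [-2.88, 2.88]. Speed limits (rad/s): [2.39, 2.39, 3.14, 3.14, 3.14, 3.14].

### API

Orientations are given as a unit quaternion [w, x, y, z].
In Python, from station import read_state, capture, close_job gives the robot as it stands.
- The arm moves only by the tool play_rows, never from a script. Its argument "commands" is a list of rows, each an object with "rot": the turn, a rotation vector about the tool's x, y, z normalised to -1 to 1, where 1 is 180 degrees, a list of three; "linear": the shift along the tool's x, y, z normalised to -1 to 1, where 1 is 0.6 m, a list of three; "gripper": the opening, from -1 (shut) to 1 (fully open), so that 0 is half open. In form: [{"rot": [ax, ay, az], "linear": [tx, ty, tz], "gripper": gripper}, ...]. A call has 1 to 5 rows; each row shifts and turns the commanded pose from where the row before left it, along the tool's axes as they then stand; what a row does not reach is not made up. A row lasts 1/8 s, in which the tool goes at most 62.5 mm and 10.7 degrees, less where a joint would pass 70% of its speed; a pose out of reach is approached as far as the arm can. A call with a number of a shift or a turn outside -1 to 1 is refused whole. A call with a gripper value outside its range is refused whole. The fingers move at their own pace and stop on an object; the grip force is fixed at half the most. Time passes only in rows, so rows that do not move let the fingers close. It gives the time, the measured TCP pose, the force, the opening and the grip force at its end, in the units of the state.
- read_state(): the state, without advancing time (a new reading comes with each control period).
- capture(name): name is "scene" or "top" or "wrist"; returns a dict with "frame" (384x512x3 uint8, red, green, blue), "mtx" (3x3 intrinsics, pixels), "rvec" (rotation vector, rad) and "tvec" (3), from world to camera coordinates, as OpenCV has them; the wrist camera has in their place "T_tool_cam" (4x4, takes a point from camera to tool coordinates, whose origin is the TCP and whose axes are the flange's). Camera axes: x right, y down, z forward; pixel columns grow to the right and rows downward; lengths in m; the calibration is good to about 2 mm. A picture is of the moment at which its call begins: read the wrist's pose just before it. There is no depth.
- close_job(): hands the job in; it is judged then, once.
The state is a dict: "time_s": time; "joints": joint angles; "joint_vel": joint speeds; "effort": joint torques, N m; "ee_pos": TCP position; "orientation": TCP orientation; "wrist_force": force on the tool from outside, world axes, zero at the start; "torque": the same for the moment, N m; "width": finger opening in m; "grip_force": force on a finger pad.
Only numpy, scipy, OpenCV 4.12 (cv2) and the standard library are available. Lean on these libraries where they do the work, as an engineer would, in place of code of your own. Each camera call takes 0.05 s, during which the arm holds its last target. There are 200 camera calls.

### The job

Load the test spindle: lift the thick spacer out of the open tool case by its wall, set it down flat on the bench mat and let go, take it again round its outside and lower it over the upright arbor until it rests fully home on the flange. Then lower the thin spacer from the mat onto the arbor, flat on top of the thick one. Last, turn the speed dial clockwise until its white line points at the dark marker on the scale's edge; drop nothing and leave the jar and the small cap where they are.

Things in the scene. Friction and masses are not known exactly. Their poses are not given: they have to be found in the camera images.
- thick_center (a point): Centre (half-way up, on the axis) of the thick spacer: plain aluminium ring, outside diameter 64 mm, bore 40 mm (wall 12 mm), 24 mm high, 130 g, z along its axis. Starts flat in a square 66 mm foam recess of the tool case, top flush with the foam, so it cannot be taken round its outside there; lift it by the wall beside the notch, one finger in the bore and one in the notch.
- thin_center (a point): Centre (half-way up, on the axis) of the thin spacer: a plain aluminium ring, outside diameter 64 mm, bore 40 mm, 12 mm high, about 65 g, z along its axis. It starts flat anywhere along the middle of the bench mat.
- case: Open red tool case, fixed, 190 (x) x 140 (y) x 32 mm high, black foam to 30 mm above the table. Origin: centre of its underside; x away from the robot at yaw 0. The spacer's recess is centred at x = +25 mm, y = 0, floor 6 mm up. Three fixed collets at x = -65 mm stand 6 mm above the foam. It may be left or right.
- notch (a point): Centre of the floor of the finger notch in the foam, on the case's -x side of the spacer: 30 mm long (x), 36 mm wide (y), as deep as the recess (24 mm) and open to it. The spacer's wall beside it is centred 22 mm from this point in the case's +x.
- mat_top (a point): Centre of the top of the fixed black rubber bench mat, 110 (x) x 270 (y) mm, 3 mm thick; z up, axes along its sides.
- arbor_seat (a point): Centre of the flange face of the fixed test spindle on which the spacers rest, 35 mm above the table; z up. A round steel arbor of diameter 36 mm stands up from here, 50 mm high, its last 14 mm tapering to diameter 22 mm. The flange has diameter 80 mm, the grey housing beneath it 104 mm. When both are home, the thick spacer's centre is 12 mm and the thin one's 30 mm above this point.
- dial_grip (a point): Point on the dial's vertical axis, 87 mm above the table. Black dial: skirt of diameter 78 mm, its top 69 mm above the table, and across it a bar grip 44 mm long, 15 mm wide, from the skirt to 101 mm above the table. x of this frame points along the bar and the white line, to the line's outer end; z up. Turning takes about 0.04 Nm; it stays where it is left.
- console_top (a point): Centre of the flat top, 60 mm above the table, of the fixed white speed console, 170 x 170 mm. The dial turns about this centre, over a round aluminium scale with black ticks. The console is on the other side from the case.
- dial_pointer (a point): Imaginary tip of the dial's white line, carried by the dial: 50 mm from the dial's axis, over the scale.
- index_mark (a point): Inward tip of the small fixed dark-steel marker (10 mm wide, 6 mm high, pointed inwards) at the scale's edge, 50 mm from the dial's axis. The dial is set when its white line points at it, that is dial_pointer and this point coincide seen from above.
- dial (a joint): Angle of the dial, 0 to 4.71 rad, growing as it turns clockwise seen from above. At the start the marker is 0.5 to 1.5 rad further clockwise than the white line.
- jar: Small jar, diameter 54 mm, 70 mm high, standing beside the spindle: leave alone.
- cap: Small orange plastic cap, diameter 40 mm, 30 mm high, beside the spindle on the other side from the jar: leave alone.
Things that resemble listed ones, but are neither listed nor needed, are in the scene too. Of the things like the case, leave any that is blue or turquoise; of the rest the larger one is meant.

How it is judged:
On the way, in this order (a step that is already met when the one before it is completed fails the run):
1. the thick spacer lies flat on the mat, released (x of thick_center in the frame of mat_top between -0.06 and 0.06 m and y of thick_center in the frame of mat_top between -0.14 and 0.14 m and z of thick_center in the frame of mat_top below 0.015 m and angle between thick_center's own z axis and vertical below 0.08 rad and contact force between the fingers and thick below 0.1 N), for 0.2 s.
2. the thick spacer is home on the arbor's flange, released (horizontal distance between thick_center and arbor_seat below 0.004 m and z of thick_center in the frame of arbor_seat between 0.009 and 0.015 m and angle between thick_center's own z axis and vertical below 0.08 rad and contact force between the fingers and thick below 0.1 N), for 0.2 s.
3. the thin spacer lies on the thick one on the arbor, released (horizontal distance between each of thick_center, thin_center and arbor_seat below 0.004 m and z of thick_center in the frame of arbor_seat between 0.009 and 0.015 m and angle between each of thick_center, thin_center's own z axis and vertical below 0.08 rad and z of thin_center in the frame of arbor_seat between 0.027 and 0.033 m and contact force between the fingers and thin below 0.1 N), for 0.2 s.
4. the dial's white line points at the marker (horizontal distance between dial_pointer and index_mark below 0.005 m), for 0.2 s.
At the end, for the whole second after the job is handed in: Thick spacer flat on the flange (centre 12 mm above the seat, within 3 mm) and thin spacer flat on top of it (30 mm, within 3 mm), both round the arbor (within 4 mm of its axis, tilt under 0.08 rad) and at rest; the dial's pointer tip within 5 mm (6 degrees) of the marker's tip, seen from above (horizontal distance between each of thick_center, thin_center and arbor_seat below 0.004 m and z of thick_center in the frame of arbor_seat between 0.009 and 0.015 m and angle between each of thick_center, thin_center's own z axis and vertical below 0.08 rad and z of thin_center in the frame of arbor_seat between 0.027 and 0.033 m and horizontal distance between dial_pointer and index_mark below 0.005 m and linear speed of each of thick, thin below 0.02 m/s); the robot touches nothing.
It fails at once if the thick spacer is dropped (falls freely at more than 0.5 m/s) (linear speed of thick above 0.5 m/s and contact force between the fingers and thick below 0.1 N).
It fails at once if the thin spacer is dropped (falls freely at more than 0.5 m/s) (linear speed of thin above 0.5 m/s and contact force between the fingers and thin below 0.1 N).
It fails at once if a bystander is moved more than 30 mm (distance of any of jar, cap from where it was at the start of the episode above 0.03 m).
It also fails if it takes over 72 s, if anything falls off the work surface, if the arm or the gripper's body presses on something with over 40 N, if the wrist force passes 120 N, or if a joint passes its speed limit or range.

## Working session

There is one attempt and no reset: what is moved stays moved. The work goes in short steps, Python scripts to look and compute and a tool call to move; the robot and the scene stay as the last step left them, time stands still between calls to the robot, and variables do not carry over. Pictures are saved under pics/ and viewed, at most 10 in all, crops included, and the job is handed in when it is done.

Besides the shell and the picture viewer there is one more tool, called in YAML: its name, and indented under it one key for each argument. play_rows: Moves the arm, as the interface text tells. Scaled input: -1 to 1 covers 0.6 m each way for a shift and 180 degrees each way for a turn. Its arguments: {"type":"object","properties":{"commands":{"type":"array","items":{"type":"object","properties":{"rot":{"type":"array","items":{"type":"number"}},"linear":{"type":"array","items":{"type":"number"}},"gripper":{"type":"number"}}}}},"required":["commands"]}

```bash
ls; mkdir -p pics; cat > h.py <<'E'
import numpy as np, cv2
from scipy.spatial.transform import Rotation as R
from station import read_state, capture, close_job
def cam(name):
    s=read_state(); c=capture(name); K=np.array(c["mtx"])
    if name=="wrist":
        q=s["orientation"]; T=np.eye(4); T[:3,:3]=R.from_quat([q[1],q[2],q[3],q[0]]).as_matrix(); T[:3,3]=s["ee_pos"]
        W=T@np.array(c["T_tool_cam"])
    else:
        M=np.eye(4); M[:3,:3]=cv2.Rodrigues(np.array(c["rvec"],float))[0]; M[:3,3]=np.ravel(c["tvec"]); W=np.linalg.inv(M)
    return np.array(c["frame"]),K,W
def ray(K,W,uv,z):
    uv=np.atleast_2d(uv).astype(float); d=np.c_[uv,np.ones(len(uv))]@np.linalg.inv(K).T@W[:3,:3].T
    o=W[:3,3]; return o+d*((z-o[2])/d[:,2])[:,None]
def proj(K,W,p):
    M=np.linalg.inv(W); q=np.atleast_2d(p)@M[:3,:3].T+M[:3,3]; q=q@K.T; return q[:,:2]/q[:,2:]
def save(n,f,s=1): cv2.imwrite("pics/"+n,cv2.resize(f[:,:,::-1],None,fx=s,fy=s,interpolation=cv2.INTER_CUBIC))
E
python3 - <<'E'
from h import *
s=read_state(); print(s)
for n in("top","scene"):
    f,K,W=cam(n); save(n+"0.png",f,1.5); print(n,K.round(1).tolist(),W.round(3).tolist()); np.savez(n+"0.npz",f=f,K=K,W=W)
E
```

```text
pics
{'time_s': 0.0, 'joints': array([ 9.93695055e-01,  3.81173520e-01,  1.29827882e+00,  1.06659014e-05,
        1.46361471e+00, -2.15325515e-01]), 'joint_vel': array([ 6.50370899e-04, -4.88544082e-04,  9.56584123e-04, -5.91136820e-04,
        1.16508874e-03,  6.97982658e-05]), 'effort': array([-6.22458683e-04, -4.48474932e+01, -2.31276208e+01, -2.03169338e-04,
        4.87653495e-03, -1.27170108e-05]), 'ee_pos': array([0.19448677, 0.51410144, 0.20651779]), 'orientation': array([-2.89397579e-04,  1.79903553e-01,  9.83683978e-01, -6.78043093e-04]), 'wrist_force': array([0.4210923 , 0.63017621, 0.07285073]), 'torque': array([ 0.02772584,  0.04663115, -0.00023069]), 'grip_force': 0.0, 'width': 0.08562712569271602}
top [[428.0, 0.0, 260.0], [0.0, 428.0, 199.0], [0.0, 0.0, 1.0]] [[0.026, -0.997, 0.066, 0.399], [-1.0, -0.026, 0.012, 0.102], [-0.011, -0.067, -0.998, 1.222], [0.0, 0.0, 0.0, 1.0]]
scene [[389.0, 0.0, 253.3], [0.0, 389.0, 192.9], [0.0, 0.0, 1.0]] [[-0.633, 0.43, -0.644, 1.128], [0.774, 0.355, -0.525, 0.631], [0.003, -0.83, -0.557, 0.658], [0.0, 0.0, 0.0, 1.0]]
```

View pics/top0.png

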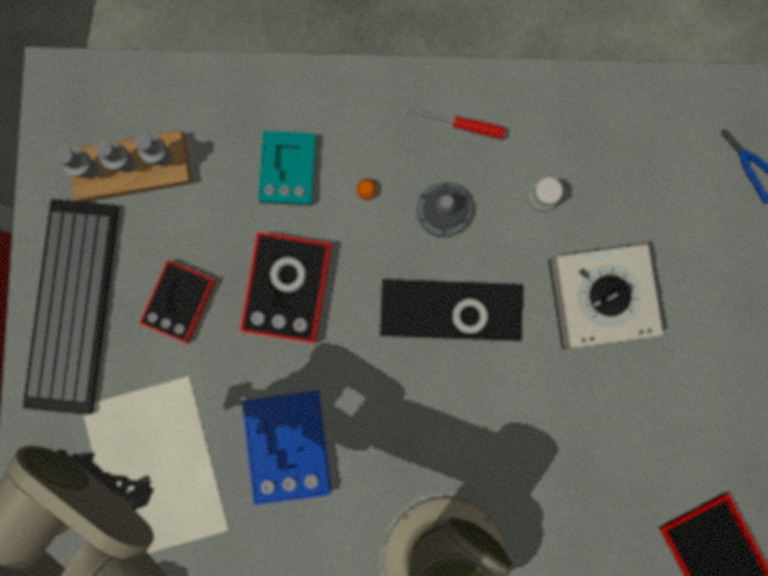

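View pics/scene0.png

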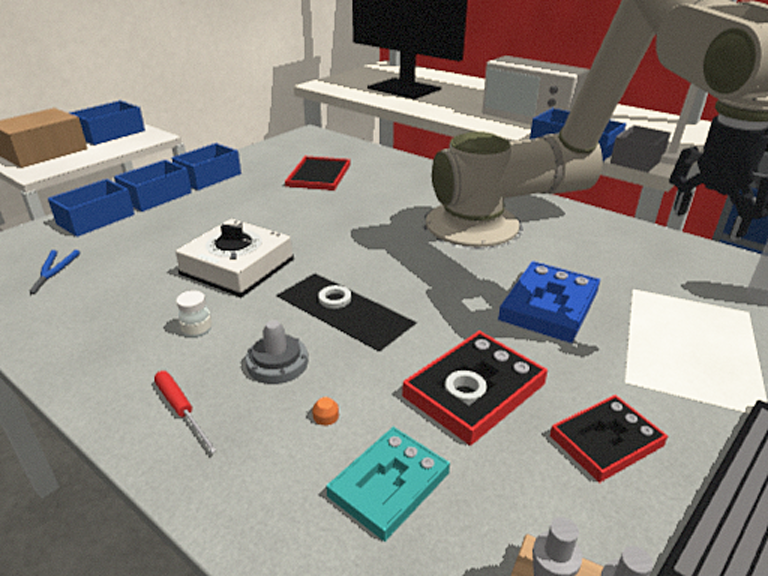

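The top view (shown at 1.5x) offers these candidates for the case:
- Red case with the ring at (287,287).
- Smaller red case at (178,300).
- Teal case at (288,167).
- Blue case at (287,447).
- Red tray at (715,540).

I choose the larger red case at (287,287), whose notch is towards the robot (image bottom). The other things are at:
- Thin ring: (470,316)
- Arbor: (446,208)
- Dial: (611,296), marker near (585,272)
- Jar: (547,190)
- Cap: (367,188)

```bash
python3 - <<'E'
from h import *
d=np.load("top0.npz"); f,K,W=d["f"],d["K"],d["W"]
hsv=cv2.cvtColor(f,cv2.COLOR_RGB2HSV)
def cont(m,box):
    x0,y0,x1,y1=box; k=np.zeros(m.shape,np.uint8); k[y0:y1,x0:x1]=m[y0:y1,x0:x1]
    c,_=cv2.findContours(k.astype(np.uint8)*255,cv2.RETR_EXTERNAL,cv2.CHAIN_APPROX_NONE); return max(c,key=cv2.contourArea)
red=((hsv[...,0]<8)|(hsv[...,0]>172))&(hsv[...,1]>130)&(hsv[...,2]>60)
c=cont(red,(155,145,228,235)); r=cv2.minAreaRect(c); P=ray(K,W,cv2.boxPoints(r),.032); print("case",P[:,:2].round(4).tolist(),P.mean(0).round(4),[np.linalg.norm(P[i]-P[i-1]).round(4) for i in range(4)])
g=cv2.cvtColor(f,cv2.COLOR_RGB2GRAY)
for n,box,z in(("thick",(170,165,215,200),.03),("thin",(295,192,330,225),.015)):
    c=cont(g>110,box); e=cv2.fitEllipse(c); print(n,ray(K,W,e[0],z).round(4),e)
c=cont(g<50,(248,180,355,235)); r=cv2.minAreaRect(c);P=ray(K,W,cv2.boxPoints(r),.003); print("mat",P[:,:2].round(4).tolist(),P.mean(0).round(4))
c=cont(g>130,(360,155,450,240)); r=cv2.minAreaRect(c);P=ray(K,W,cv2.boxPoints(r),.06); print("console",P[:,:2].round(4).tolist(),P.mean(0).round(4))
print("arbor flange",ray(K,W,[445/1.5,209/1.5],.035),"jar",ray(K,W,[547/1.5,189/1.5],.07),"cap",ray(K,W,[367/1.5,188/1.5],.03))
cr=np.vstack([np.hstack([cv2.resize(f[y-36:y+36,x-48:x+48],(384,288),interpolation=cv2.INTER_CUBIC) for x,y in q]) for q in(((191,192),(407,197)),((297,139),(313,210)))])
save("crop1.png",cr)
c=capture("wrist");print(np.array(c["T_tool_cam"]).round(4).tolist(),np.array(c["mtx"]).tolist())
E
```

```text
case [[0.4109, 0.3953], [0.6007, 0.3728], [0.5811, 0.229], [0.392, 0.2529]] [0.4962 0.3125 0.032 ] [np.float64(0.1437), np.float64(0.1911), np.float64(0.1452), np.float64(0.1906)]
thick [[0.5196 0.3107 0.03  ]] ((191.313232421875, 182.53465270996094), (21.23785972595215, 21.388181686401367), 136.7407684326172)
thin [[ 0.4511 -0.0327  0.015 ]] ((312.8613586425781, 210.3363800048828), (21.194398880004883, 21.695940017700195), 103.02497100830078)
mat [[0.412, 0.1333], [0.5169, 0.1322], [0.5136, -0.1325], [0.409, -0.1299]] [0.4629 0.0007 0.003 ]
console [[0.5605, -0.1823], [0.5911, -0.349], [0.4228, -0.3751], [0.3925, -0.2101]] [ 0.4917 -0.2791  0.06  ]
arbor flange [[0.64826162 0.01849797 0.035     ]] jar [[ 0.68211114 -0.16318547  0.07      ]] cap [[0.68576783 0.16574472 0.03      ]]
[[-0.0002, -0.9475, -0.3199, 0.0819], [1.0, 0.0003, -0.0016, -0.0008], [0.0016, -0.3199, 0.9475, -0.1667], [0.0, 0.0, 0.0, 1.0]] [[274.6077073227815, 0.0, 254.08509364720993], [0.0, 274.6077073227815, 185.6867428801846], [0.0, 0.0, 1.0]]
```

View pics/crop1.png

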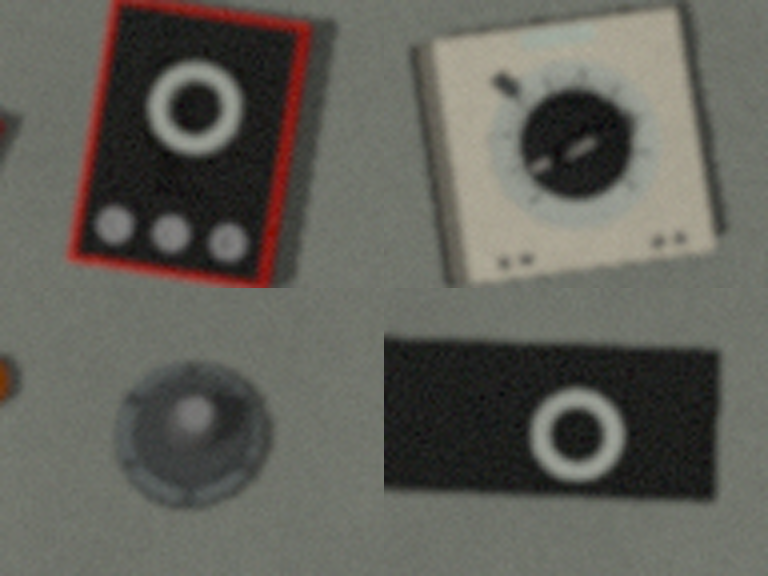

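The crop shows the case with the ring at about crop (195,108), with the notch below it towards the collets. The dial's white line points down-left, about 124° in world heading. The marker is up-left, about 48°, so the dial needs roughly 1.3 rad clockwise. The sizes agree with the description (case 191 x 144 mm, ring at the recess position). I'm moving above the notch wall.

play_rows:
  commands:
    - {"rot": [0, 0, 0.053], "linear": [0, 0, 0], "gripper": -0.35}
    - {"rot": [0, 0, 0.053], "linear": [0, 0, 0], "gripper": -0.35}
    - {"rot": [0, 0, 0.053], "linear": [0, 0, 0], "gripper": -0.35}
    - {"rot": [0, 0, 0.053], "linear": [0, 0, 0], "gripper": -0.35}
    - {"rot": [0, 0, 0.053], "linear": [0, 0, 0], "gripper": -0.35}

```text
time_s: 0.78
ee_pos: [0.1946, 0.5143, 0.2069]
orientation: [-0.0, 0.565, 0.825, -0.0]
wrist_force: [1.1, -0.6, -0.1]
width: 0.0277
grip_force: 0.0
```

play_rows:
  commands:
    - {"rot": [0, 0, 0.053], "linear": [0, 0, 0], "gripper": -0.35}
    - {"rot": [0, 0, 0.053], "linear": [0, 0, 0], "gripper": -0.35}
    - {"rot": [0, 0, 0.053], "linear": [0, 0, 0], "gripper": -0.35}
    - {"rot": [0, 0, 0], "linear": [-0.038, 0.077, 0.018], "gripper": -0.35}
    - {"rot": [0, 0, 0], "linear": [-0.038, 0.077, 0.018], "gripper": -0.35}

```text
time_s: 1.4
ee_pos: [0.2814, 0.4572, 0.1851]
orientation: [0.0, 0.749, 0.663, -0.0]
wrist_force: [1.1, -0.6, 0.3]
width: 0.0279
grip_force: 0.0
```

play_rows:
  commands:
    - {"rot": [0, 0, 0], "linear": [-0.038, 0.077, 0.018], "gripper": -0.35}
    - {"rot": [0, 0, 0], "linear": [-0.038, 0.077, 0.018], "gripper": -0.35}
    - {"rot": [0, 0, 0], "linear": [-0.038, 0.077, 0.018], "gripper": -0.35}
    - {"rot": [0, 0, 0], "linear": [-0.038, 0.077, 0.018], "gripper": -0.35}
    - {"rot": [0, 0, 0], "linear": [-0.038, 0.077, 0.018], "gripper": -0.35}

```text
time_s: 2.02
ee_pos: [0.4973, 0.3151, 0.131]
orientation: [-0.0, 0.749, 0.662, -0.0]
wrist_force: [-0.1, 1.2, 0.6]
width: 0.0278
grip_force: 0.0
```

```bash
cat >> h.py <<'E'
def go(p,psi):
    "remaining shift (tool axes, units of 0.6 m) and turn about tool z (units of 180 deg) to TCP p, tool y at heading psi"
    s=read_state(); q=s["orientation"]; M=R.from_quat([q[1],q[2],q[3],q[0]]).as_matrix()
    cur=np.degrees(np.arctan2(M[1,1],M[0,1])); t=(cur-psi+180)%360-180
    D=M.T@(np.array(p)-s["ee_pos"]); M2=M@R.from_euler("z",t,degrees=True).as_matrix(); D2=M2.T@(np.array(p)-s["ee_pos"])
    print("t=%.2f ee"%s["time_s"],s["ee_pos"].round(4),"psi %.2f tilt %.2f w %.4f F"%(cur,np.degrees(np.arccos(-M[2,2])),s["width"]),np.round(s["wrist_force"],1),"grip %.0f"%s["grip_force"])
    print("turn %.4f"%(t/180),"shift now",(D/.6).round(4),"shift after turn",(D2/.6).round(4))
E
python3 - <<'E'
from h import *
go([.4948,.3137,.1],-7)
f,K,W=cam("wrist"); save("w1.png",f); np.savez("w1.npz",f=f,K=K,W=W)
print(proj(K,W,[[.4938,.3139,.03],[.5196,.3107,.03],[.4720,.3165,.006]]))
E
```

```text
t=2.02 ee [0.4973 0.3151 0.131 ] psi -7.06 tilt 0.02 w 0.0278 F [-0.1  1.2  0.6] grip 0
turn -0.0003 shift now [-0.0029 -0.0038  0.0516] shift after turn [-0.0029 -0.0038  0.0516]
[[250.76529399 178.54056515]
 [276.24638384 178.54667486]
 [231.12849462 172.17024282]]
```

View pics/w1.png

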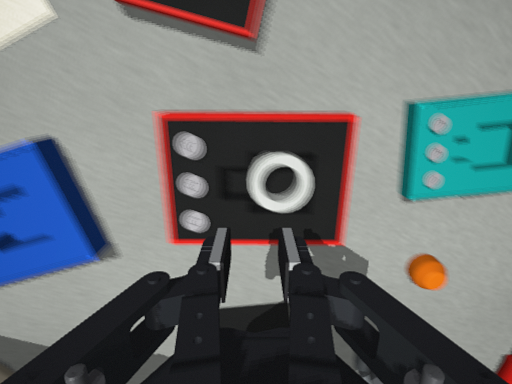

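The wrist view shows the ring in the case at about (280,182), with the notch to its left and the fingertips at the bottom (220 to 290, 232). The picture was taken as the arm settled, so I'm refining the position with a fit.

```bash
cat >> h.py <<'E'
def ring(f,K,W,box,z,th=110,d=.064):
    g=cv2.cvtColor(f,cv2.COLOR_RGB2GRAY); x0,y0,x1,y1=box; k=np.zeros(g.shape,np.uint8); k[y0:y1,x0:x1]=(g[y0:y1,x0:x1]>th)*255
    c,h=cv2.findContours(k,cv2.RETR_CCOMP,cv2.CHAIN_APPROX_NONE); out=[]
    i=max(range(len(c)),key=lambda i:cv2.contourArea(c[i])); js=[j for j in range(len(c)) if h[0][j][3]==i]
    for n,cc in [("outer",c[i])]+[("bore",c[j]) for j in js if cv2.contourArea(c[j])>50]:
        P=ray(K,W,cc[:,0],z)[:,:2]; ctr,r=cv2.minEnclosingCircle(P.astype(np.float32)*1000)
        e=cv2.fitEllipse(P.astype(np.float32)*1000); print(n,np.round(e[0],1),"axes mm",np.round(e[1],1))
E
python3 - <<'E'
from h import *
f,K,W=cam("wrist")
g=cv2.cvtColor(f,cv2.COLOR_RGB2GRAY); print(g[180,240:320:4])
ring(f,K,W,(235,140,335,225),.03,130)
go([.4948,.3137,.1],-7)
E
```

```text
[107 229 230 128  24  39  39  39  40  40  39  36 132 221 227 227  26  40
  39  38]
outer [518.7 308. ] axes mm [61.9 63.5]
bore [518.  310.2] axes mm [34.  41.8]
t=2.12 ee [0.4991 0.3132 0.1297] psi -7.32 tilt 0.11 w 0.0272 F [-0.   0.9  0.5] grip 0
turn -0.0018 shift now [-0.     -0.0071  0.0495] shift after turn [ 0.     -0.0071  0.0495]
```

play_rows:
  commands:
    - {"rot": [0, 0, 0], "linear": [-0.003, -0.007, 0.03], "gripper": -0.35}
    - {"rot": [0, 0, 0], "linear": [0, 0, 0.05], "gripper": -0.35}
    - {"rot": [0, 0, 0], "linear": [0, 0, 0.05], "gripper": -0.35}
    - {"rot": [0, 0, 0], "linear": [0, 0, 0.02], "gripper": -0.35}
    - {"rot": [0, 0, 0], "linear": [0, 0, 0], "gripper": -0.35}

```text
time_s: 2.75
ee_pos: [0.4913, 0.3152, 0.0414]
orientation: [-0.0, 0.749, 0.662, -0.0]
wrist_force: [0.5, 0.4, 0.3]
width: 0.0274
grip_force: 0.0
```

```bash
python3 - <<'E'
from h import *
go([.4949,.312,.009],-7)
f,K,W=cam("wrist"); save("w2.png",f)
ring(f,K,W,(150,100,400,300),.03,130)
E
```

```text
t=2.75 ee [0.4913 0.3152 0.0414] psi -7.03 tilt 0.06 w 0.0274 F [0.5 0.4 0.3] grip 0
turn -0.0002 shift now [-0.0045  0.0067  0.054 ] shift after turn [-0.0045  0.0067  0.054 ]
outer [529.6 383.5] axes mm [  9.5 300. ]
```

View pics/w2.png

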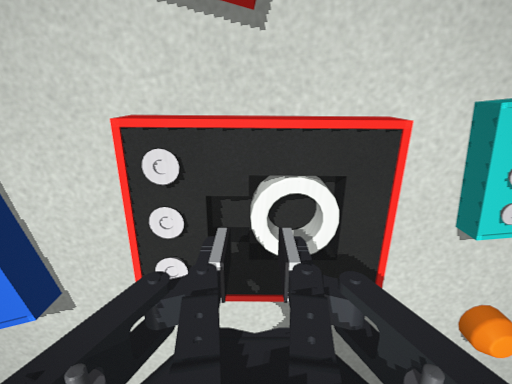

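The view is sharp now. The ring's outer edge spans columns 251 to 340 and its top is at row 176. The fingertips at (224 to 285, 232) sit above the left wall and the notch.

```bash
python3 - <<'E'
from h import *
f,K,W=cam("wrist")
g=cv2.cvtColor(f,cv2.COLOR_RGB2GRAY); k=(g>130).astype(np.uint8); 
k[:165]=0;k[228:]=0;k[:,:245]=0;k[:,345:]=0
c=max(cv2.findContours(k,cv2.RETR_EXTERNAL,cv2.CHAIN_APPROX_NONE)[0],key=cv2.contourArea)[:,0]
c=c[c[:,1]<212]
# outermost points per column-> top arc
P=ray(K,W,c+0.0,.03)[:,:2]*1000
from scipy.optimize import least_squares
r=least_squares(lambda p:np.hypot(P[:,0]-p[0],P[:,1]-p[1])-32,[519,309],loss="soft_l1",f_scale=.5)
print(r.x.round(1),np.abs(r.fun).mean())
x,y=r.x/1000
go([x-.0241,y+.003,.009],-7)
E
```

```text
[518.5 307.5] 4.8020312675113175
t=2.85 ee [0.4921 0.3154 0.0426] psi -7.04 tilt 0.10 w 0.0277 F [-0.1 -0.6  0.2] grip 0
turn -0.0002 shift now [-0.0077  0.0047  0.056 ] shift after turn [-0.0077  0.0047  0.056 ]
```

play_rows:
  commands:
    - {"rot": [0, 0, 0], "linear": [-0.006, 0.006, 0], "gripper": -0.35}
    - {"rot": [0, 0, 0], "linear": [0, 0, 0.02], "gripper": -0.35}
    - {"rot": [0, 0, 0], "linear": [0, 0, 0.02], "gripper": -0.35}
    - {"rot": [0, 0, 0], "linear": [0, 0, 0.015], "gripper": -0.35}
    - {"rot": [0, 0, 0], "linear": [0, 0, 0], "gripper": -0.35}

```text
time_s: 3.48
ee_pos: [0.4943, 0.3109, 0.0075]
orientation: [-0.0, 0.749, 0.662, -0.001]
wrist_force: [0.1, -0.5, -0.6]
width: 0.0275
grip_force: 0.0
```

```bash
python3 - <<'E'
from h import *
go([.4948,.3115,.008],-7)
f,K,W=cam("wrist"); save("w3.png",f[140:300,180:380],3)
E
```

```text
t=3.48 ee [0.4943 0.3109 0.0075] psi -7.04 tilt 0.11 w 0.0275 F [ 0.1 -0.5 -0.6] grip 0
turn -0.0002 shift now [ 0.0011  0.0007 -0.0008] shift after turn [ 0.0011  0.0007 -0.0008]
```

View pics/w3.png

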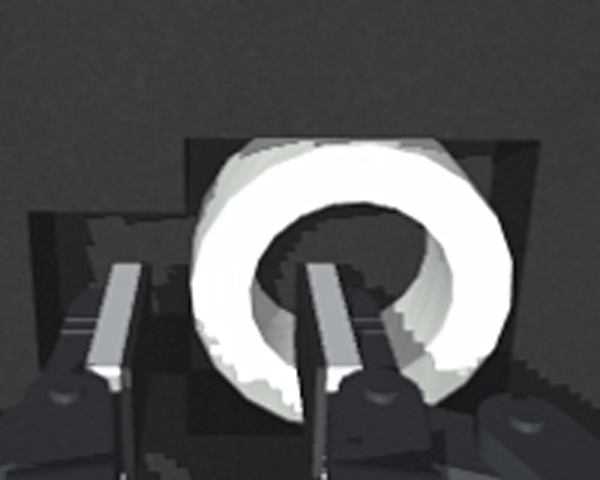

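```bash
python3 - <<'E'
from h import *
f,K,W=cam("wrist"); s=read_state()
print(ray(K,W,[[297.3,235]],.03))
ty=np.radians(83); X=np.array([np.cos(ty),np.sin(ty),0]); p=s["ee_pos"]
for z in(.009,.03,.045):
    q=p.copy(); q[2]=z
    print(z,((proj(K,W,[q,q+.011*X])-[180,140])*3).round(0).tolist())
E
```

```text
[[0.52044188 0.30927774 0.03      ]]
0.009 [[222.0, 244.0], [222.0, 198.0]]
0.03 [[222.0, 291.0], [222.0, 241.0]]
0.045 [[222.0, 332.0], [222.0, 278.0]]
```

The pads straddle the wall: left finger in the notch, right finger in the bore, centred across. I'm nudging 2 mm and closing.

play_rows:
  commands:
    - {"rot": [0, 0, 0], "linear": [0.001, 0.003, 0], "gripper": -0.35}
    - {"rot": [0, 0, 0], "linear": [0, 0, 0], "gripper": -1}
    - {"rot": [0, 0, 0], "linear": [0, 0, 0], "gripper": -1}
    - {"rot": [0, 0, 0], "linear": [0, 0, 0], "gripper": -1}
    - {"rot": [0, 0, 0], "linear": [0, 0, 0], "gripper": -1}

```text
time_s: 4.2
ee_pos: [0.4966, 0.3114, 0.0086]
orientation: [-0.0, 0.749, 0.662, 0.0]
wrist_force: [0.4, -1.1, -0.2]
width: -0.0001
grip_force: 0.0
```

play_rows:
  commands:
    - {"rot": [0, 0, 0], "linear": [0, 0, -0.01], "gripper": -1}
    - {"rot": [0, 0, 0], "linear": [0, 0, -0.03], "gripper": -1}
    - {"rot": [0, 0, 0], "linear": [0, 0, -0.05], "gripper": -1}
    - {"rot": [0, 0, 0], "linear": [0, 0, -0.05], "gripper": -1}
    - {"rot": [0, 0, 0], "linear": [0, 0, 0], "gripper": -1}

```text
time_s: 4.82
ee_pos: [0.4977, 0.3118, 0.095]
orientation: [0.001, 0.749, 0.662, 0.002]
wrist_force: [0.2, 0.1, -0.3]
width: 0.0003
grip_force: 0.0
```

```bash
python3 - <<'E'
from h import *
go([.4629-.0243,.075,.1],0)
f,K,W=cam("wrist"); save("w4.png",f)
E
```

```text
t=4.83 ee [0.4977 0.3118 0.095 ] psi -7.05 tilt 0.29 w 0.0003 F [ 0.2  0.1 -0.3] grip 0
turn -0.0392 shift now [-0.4038 -0.0493 -0.0095] shift after turn [-0.3947 -0.0985 -0.0095]
```

View pics/w4.png

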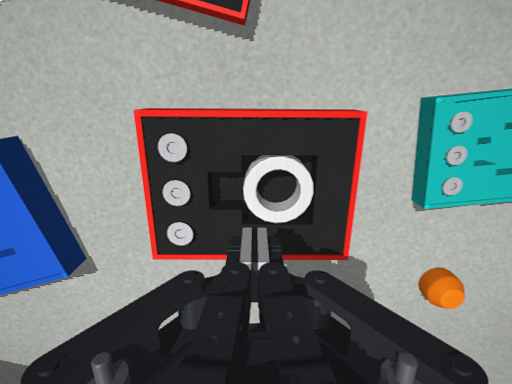

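The picture shows the fingers shut on nothing (width 0), with the ring still in its recess at (278,190). So the tips were above the ring at a reported z of 8 mm. I'm checking where the tips really are in the scene view against the projected TCP.

```bash
python3 - <<'E'
from h import *
s=read_state(); f,K,W=cam("scene"); p=s["ee_pos"]; 
q=[p+[0,0,h] for h in(-.03,0,.03,.06)]
u=proj(K,W,q); print(p,u.round(1).tolist())
x,y=u[1].astype(int); x0,y0=x-60,y-70
c=f[y0:y0+110,x0:x0+130].copy(); c=cv2.resize(c,None,fx=5,fy=5,interpolation=cv2.INTER_CUBIC)
for a in u: cv2.circle(c,tuple(int(v) for v in (a-[x0,y0]+.5)*5),3,(255,0,255),-1)
save("s5.png",c)
E
```

```text
[0.49687161 0.31150054 0.09331266] [[318.1, 239.9], [319.3, 229.9], [320.6, 219.5], [322.0, 208.7]]
```

View pics/s5.png

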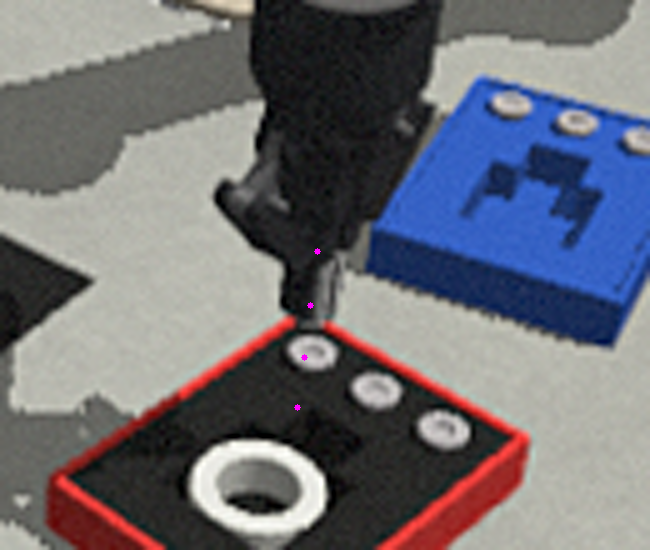

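The real fingertips sit about 19 mm above the reported point (crop (312,325) against the projected TCP at (304,357)). I'm allowing for that and going down again in small steps with force checks.

play_rows:
  commands:
    - {"rot": [0, 0, 0], "linear": [0.001, 0, 0.02], "gripper": -0.35}
    - {"rot": [0, 0, 0], "linear": [0, 0, 0.05], "gripper": -0.35}
    - {"rot": [0, 0, 0], "linear": [0, 0, 0.05], "gripper": -0.35}
    - {"rot": [0, 0, 0], "linear": [0, 0, 0.018], "gripper": -0.35}
    - {"rot": [0, 0, 0], "linear": [0, 0, 0], "gripper": -0.35}

```text
time_s: 5.55
ee_pos: [0.4963, 0.3118, 0.0088]
orientation: [-0.0, 0.749, 0.662, -0.001]
wrist_force: [0.3, 0.4, 0.0]
width: 0.0278
grip_force: 0.0
```

play_rows:
  commands:
    - {"rot": [0, 0, 0], "linear": [0, 0, 0.006], "gripper": -0.35}
    - {"rot": [0, 0, 0], "linear": [0, 0, 0.006], "gripper": -0.35}
    - {"rot": [0, 0, 0], "linear": [0, 0, 0], "gripper": -0.35}

```text
time_s: 5.92
ee_pos: [0.4967, 0.312, 0.0026]
orientation: [0.0, 0.749, 0.662, 0.0]
wrist_force: [-0.1, -0.0, 0.3]
width: 0.0276
grip_force: 0.0
```

play_rows:
  commands:
    - {"rot": [0, 0, 0], "linear": [0, 0, 0.006], "gripper": -0.35}
    - {"rot": [0, 0, 0], "linear": [0, 0, 0.004], "gripper": -0.35}
    - {"rot": [0, 0, 0], "linear": [0, 0, 0], "gripper": -0.35}

```text
time_s: 6.3
ee_pos: [0.4966, 0.3119, -0.0037]
orientation: [-0.0, 0.749, 0.662, -0.0]
wrist_force: [-0.4, 0.4, -0.9]
width: 0.0277
grip_force: 0.0
```

```bash
python3 - <<'E'
from h import *
go([.4963,.3123,-.012],-7)
f,K,W=cam("wrist"); save("w6.png",f[140:300,180:380],3)
E
```

```text
t=6.30 ee [ 0.4966  0.3119 -0.0037] psi -7.05 tilt 0.02 w 0.0277 F [-0.4  0.4 -0.9] grip 0
turn -0.0003 shift now [ 0.0006 -0.0006  0.0138] shift after turn [ 0.0006 -0.0006  0.0138]
```

View pics/w6.png

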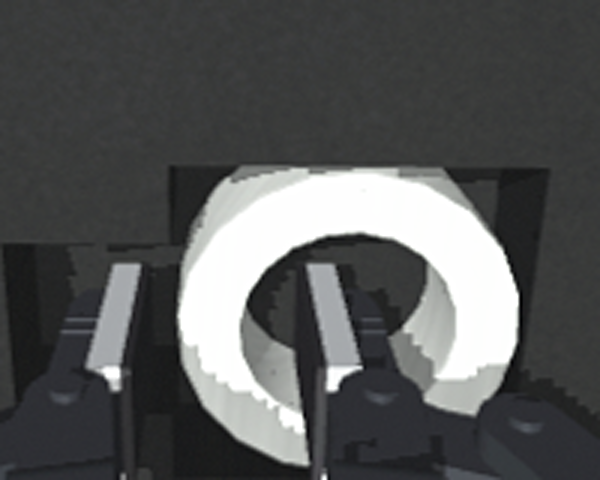

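The pads are visibly inside the bore and the notch now, centred on the wall. I'm going a little deeper, then closing.

play_rows:
  commands:
    - {"rot": [0, 0, 0], "linear": [0, 0, 0.004], "gripper": -0.35}
    - {"rot": [0, 0, 0], "linear": [0, 0, 0.004], "gripper": -0.35}
    - {"rot": [0, 0, 0], "linear": [0, 0, 0.003], "gripper": -0.35}
    - {"rot": [0, 0, 0], "linear": [0, 0, 0], "gripper": -0.35}

```text
time_s: 6.85
ee_pos: [0.4966, 0.312, -0.0103]
orientation: [-0.0, 0.749, 0.662, -0.0]
wrist_force: [-0.5, 0.3, 0.1]
width: 0.0278
grip_force: 0.0
```

play_rows:
  commands:
    - {"rot": [0, 0, 0], "linear": [0, 0, 0], "gripper": -1}
    - {"rot": [0, 0, 0], "linear": [0, 0, 0], "gripper": -1}
    - {"rot": [0, 0, 0], "linear": [0, 0, 0], "gripper": -1}

```text
time_s: 7.22
ee_pos: [0.4966, 0.3116, -0.0099]
orientation: [0.0, 0.749, 0.662, -0.0]
wrist_force: [-2.1, -4.4, 4.7]
width: 0.0118
grip_force: 57.8
```

play_rows:
  commands:
    - {"rot": [0, 0, 0], "linear": [0, 0, -0.006], "gripper": -1}
    - {"rot": [0, 0, 0], "linear": [0, 0, -0.02], "gripper": -1}
    - {"rot": [0, 0, 0], "linear": [0, 0, -0.04], "gripper": -1}
    - {"rot": [0, 0, 0], "linear": [0, 0, -0.05], "gripper": -1}
    - {"rot": [0, 0, 0], "linear": [0, 0, 0], "gripper": -1}

```text
time_s: 7.85
ee_pos: [0.4981, 0.3131, 0.0623]
orientation: [0.001, 0.749, 0.662, 0.003]
wrist_force: [-0.1, -0.4, -0.7]
width: 0.0117
grip_force: 57.8
```

```bash
python3 - <<'E'
from h import *
go([.4629-.0243,.07,.055],0)
E
```

```text
t=7.85 ee [0.4981 0.3131 0.0623] psi -7.02 tilt 0.36 w 0.0117 F [-0.1 -0.4 -0.7] grip 58
turn -0.0390 shift now [-0.4143 -0.0489  0.0104] shift after turn [-0.4052 -0.0992  0.0104]
```

play_rows:
  commands:
    - {"rot": [0, 0, -0.02], "linear": [0, 0, 0], "gripper": -1}
    - {"rot": [0, 0, -0.019], "linear": [0, 0, 0], "gripper": -1}
    - {"rot": [0, 0, 0], "linear": [-0.04, -0.01, 0], "gripper": -1}
    - {"rot": [0, 0, 0], "linear": [-0.07, -0.017, 0], "gripper": -1}
    - {"rot": [0, 0, 0], "linear": [-0.07, -0.017, 0], "gripper": -1}

```text
time_s: 8.48
ee_pos: [0.4696, 0.2033, 0.0588]
orientation: [-0.0, 0.707, 0.707, -0.0]
wrist_force: [0.7, -0.3, -1.5]
width: 0.0114
grip_force: 57.8
```

play_rows:
  commands:
    - {"rot": [0, 0, 0], "linear": [-0.07, -0.017, 0], "gripper": -1}
    - {"rot": [0, 0, 0], "linear": [-0.07, -0.017, 0], "gripper": -1}
    - {"rot": [0, 0, 0], "linear": [-0.05, -0.013, 0], "gripper": -1}
    - {"rot": [0, 0, 0], "linear": [-0.035, -0.008, 0], "gripper": -1}
    - {"rot": [0, 0, 0], "linear": [0, 0, 0], "gripper": -1}

```text
time_s: 9.1
ee_pos: [0.437, 0.0684, 0.0592]
orientation: [-0.0, 0.708, 0.706, 0.0]
wrist_force: [0.3, 0.5, -1.0]
width: 0.0118
grip_force: 57.8
```

```bash
python3 - <<'E'
from h import *
go([.4629-.0243,.07,-.013],0)
f,K,W=cam("wrist"); g=cv2.cvtColor(f,cv2.COLOR_RGB2GRAY)
k=(g>130).astype(np.uint8)
print("ring px expected",proj(K,W,[[.463,.07,read_state()["ee_pos"][2]+.04]]))
print(ray(K,W,[[300,235]],read_state()["ee_pos"][2]+.04))
E
```

```text
t=9.10 ee [0.437  0.0684 0.0592] psi -0.15 tilt 0.03 w 0.0118 F [ 0.3  0.5 -1. ] grip 58
turn -0.0008 shift now [0.0027 0.0027 0.1203] shift after turn [0.0027 0.0027 0.1203]
ring px expected [[303.05380347 251.3971618 ]]
[[0.46088569 0.07977295 0.09925611]]
```

play_rows:
  commands:
    - {"rot": [0, 0, 0], "linear": [0.003, 0.003, 0.04], "gripper": -1}
    - {"rot": [0, 0, 0], "linear": [0, 0, 0.04], "gripper": -1}
    - {"rot": [0, 0, 0], "linear": [0, 0, 0.026], "gripper": -1}
    - {"rot": [0, 0, 0], "linear": [0, 0, 0.004], "gripper": -1}
    - {"rot": [0, 0, 0], "linear": [0, 0, 0], "gripper": -1}

```text
time_s: 9.78
ee_pos: [0.4392, 0.0713, -0.0063]
orientation: [0.0, 0.707, 0.707, 0.0]
wrist_force: [0.5, 0.1, -0.4]
width: 0.0118
grip_force: 57.8
```

play_rows:
  commands:
    - {"rot": [0, 0, 0], "linear": [0, 0, 0.003], "gripper": -1}
    - {"rot": [0, 0, 0], "linear": [0, 0, 0.003], "gripper": -1}
    - {"rot": [0, 0, 0], "linear": [0, 0, 0], "gripper": -1}

```text
time_s: 10.15
ee_pos: [0.439, 0.0708, -0.01]
orientation: [0.0, 0.707, 0.707, 0.0]
wrist_force: [-0.2, -0.2, -0.6]
width: 0.0117
grip_force: 57.8
```

play_rows:
  commands:
    - {"rot": [0, 0, 0], "linear": [0, 0, 0.002], "gripper": -1}
    - {"rot": [0, 0, 0], "linear": [0, 0, 0.002], "gripper": -1}
    - {"rot": [0, 0, 0], "linear": [0, 0, 0], "gripper": -1}

```text
time_s: 10.52
ee_pos: [0.4389, 0.0708, -0.0126]
orientation: [-0.0, 0.707, 0.707, -0.0]
wrist_force: [-0.1, 0.1, -0.9]
width: 0.0121
grip_force: 57.8
```

play_rows:
  commands:
    - {"rot": [0, 0, 0], "linear": [0, 0, 0.002], "gripper": -1}
    - {"rot": [0, 0, 0], "linear": [0, 0, 0], "gripper": -1}

```text
time_s: 10.78
ee_pos: [0.439, 0.0708, -0.0129]
orientation: [0.0, 0.707, 0.707, 0.0]
wrist_force: [-3.9, 0.0, 11.1]
width: 0.0117
grip_force: 59.5
```

Contact with the mat felt (11 N) at the expected height. I'm releasing and rising.

play_rows:
  commands:
    - {"rot": [0, 0, 0], "linear": [0, 0, 0], "gripper": -0.4}
    - {"rot": [0, 0, 0], "linear": [0, 0, 0], "gripper": -0.4}
    - {"rot": [0, 0, 0], "linear": [0, 0, 0], "gripper": -0.4}
    - {"rot": [0, 0, 0], "linear": [0, 0, -0.03], "gripper": -0.4}
    - {"rot": [0, 0, 0], "linear": [0, 0, -0.05], "gripper": -0.4}

```text
time_s: 11.4
ee_pos: [0.4384, 0.0708, 0.0343]
orientation: [-0.001, 0.707, 0.707, -0.001]
wrist_force: [0.1, -0.6, 0.5]
width: 0.0253
grip_force: 0.0
```

play_rows:
  commands:
    - {"rot": [0, 0, 0], "linear": [-0.03, 0, -0.1], "gripper": -0.4}
    - {"rot": [0, 0, 0], "linear": [-0.04, 0, -0.05], "gripper": 0.9}
    - {"rot": [0, 0, 0], "linear": [0, 0, 0], "gripper": 0.9}
    - {"rot": [0, 0, 0], "linear": [0, 0, 0], "gripper": 0.9}

```text
time_s: 11.9
ee_pos: [0.4384, 0.0292, 0.1234]
orientation: [-0.001, 0.707, 0.707, -0.0]
wrist_force: [-0.4, 0.0, -0.3]
width: 0.0784
grip_force: 0.0
```

```bash
python3 - <<'E'
from h import *
go([.463,.07,.05],0)
f,K,W=cam("wrist"); np.savez("w7.npz",f=f,K=K,W=W)
for n,p,z in(("thick",[.463,.0705,.027],.027),("thin",[.4511,-.0327,.015],.015)):
    u=proj(K,W,[p])[0]; print(n,u.round(0)); x,y=u.astype(int)
    if 0<x<512 and 0<y<384: ring(f,K,W,(max(x-60,0),max(y-60,0),x+60,min(y+60,384)),z,130)
f,K,W=cam("top"); x,y=proj(K,W,[.463,.0705,.027])[0].astype(int); ring(f,K,W,(x-18,y-18,x+18,y+18),.027,110)
x,y=proj(K,W,[.4511,-.0327,.015])[0].astype(int); ring(f,K,W,(x-18,y-18,x+18,y+18),.015,110)
E
```

```text
t=11.90 ee [0.4384 0.0292 0.1234] psi -0.04 tilt 0.09 w 0.0784 F [-0.4  0.  -0.3] grip 0
turn -0.0002 shift now [0.068  0.0411 0.1223] shift after turn [0.068  0.0412 0.1223]
thick [280. 137.]
outer [463.1  70.4] axes mm [62.1 62.6]
bore [462.7  71.7] axes mm [36.6 41.1]
thin [266. 228.]
outer [451.  -35.2] axes mm [61.4 65. ]
bore [450.2 -35. ] axes mm [36.2 43. ]
outer [458.8  35.1] axes mm [26.4 76.4]
outer [446. -20.] axes mm [ 78.8 102.3]
```

Thick spacer flat on the mat at (0.463, 0.0705). Next is the outside grasp.

play_rows:
  commands:
    - {"rot": [0, 0, 0], "linear": [0.035, 0.02, 0], "gripper": 0.9}
    - {"rot": [0, 0, 0], "linear": [0.034, 0.021, 0.04], "gripper": 0.9}
    - {"rot": [0, 0, 0], "linear": [0, 0, 0.05], "gripper": 0.9}
    - {"rot": [0, 0, 0], "linear": [0, 0, 0.04], "gripper": 0.9}
    - {"rot": [0, 0, 0], "linear": [0, 0, 0], "gripper": 0.9}

```text
time_s: 12.62
ee_pos: [0.4622, 0.0708, 0.0443]
orientation: [-0.002, 0.707, 0.707, -0.002]
wrist_force: [-0.4, -1.0, 0.5]
width: 0.0811
grip_force: 0.0
```

```bash
python3 - <<'E'
from h import *
go([.463,.0707,-.016],0)
E
```

```text
t=12.62 ee [0.4622 0.0708 0.0443] psi 0.01 tilt 0.30 w 0.0811 F [-0.4 -1.   0.5] grip 0
turn 0.0001 shift now [-0.0003  0.0019  0.1005] shift after turn [-0.0003  0.0019  0.1005]
```

play_rows:
  commands:
    - {"rot": [0, 0, 0], "linear": [0, 0.001, 0.03], "gripper": 0.9}
    - {"rot": [0, 0, 0], "linear": [0, 0, 0.03], "gripper": 0.9}
    - {"rot": [0, 0, 0], "linear": [0, 0, 0.02], "gripper": 0.9}
    - {"rot": [0, 0, 0], "linear": [0, 0, 0.01], "gripper": 0.9}
    - {"rot": [0, 0, 0], "linear": [0, 0, 0.006], "gripper": 0.9}

```text
time_s: 13.25
ee_pos: [0.4644, 0.0703, -0.0113]
orientation: [0.0, 0.707, 0.707, 0.0]
wrist_force: [0.9, -0.6, -0.2]
width: 0.081
grip_force: 0.0
```

play_rows:
  commands:
    - {"rot": [0, 0, 0], "linear": [0, 0, 0.004], "gripper": 0.9}
    - {"rot": [0, 0, 0], "linear": [0, 0, 0], "gripper": -1}
    - {"rot": [0, 0, 0], "linear": [0, 0, 0], "gripper": -1}
    - {"rot": [0, 0, 0], "linear": [0, 0, 0], "gripper": -1}

```text
time_s: 13.75
ee_pos: [0.4643, 0.0702, -0.013]
orientation: [0.0, 0.707, 0.707, 0.0]
wrist_force: [-0.9, -0.5, 8.3]
width: 0.0608
grip_force: 64.9
```

play_rows:
  commands:
    - {"rot": [0, 0, 0], "linear": [0, 0, -0.005], "gripper": -1}
    - {"rot": [0, 0, 0], "linear": [0, 0, 0], "gripper": -1}

```text
time_s: 14.0
ee_pos: [0.4643, 0.0702, -0.0106]
orientation: [0.0, 0.707, 0.707, 0.0]
wrist_force: [0.1, 0.3, -2.9]
width: 0.0604
grip_force: 65.3
```

```bash
python3 - <<'E'
from h import *
go([.463,.0707,-.013],0)
f,K,W=cam("wrist")
g=cv2.cvtColor(f,cv2.COLOR_RGB2GRAY); print(proj(K,W,[[.463,.0707,.03],[.495,.0707,.03],[.431,.0707,.03],[.463,.1027,.03],[.463,.0387,.03]]).round(0).tolist())
k=(g>150)*255; k=cv2.resize(k.astype(np.uint8)[140:340,150:360],(84,50),interpolation=cv2.INTER_AREA)
print("\n".join("".join("#" if v>127 else "." for v in r) for r in k))
E
```

```text
t=14.00 ee [ 0.4643  0.0702 -0.0106] psi -0.03 tilt 0.03 w 0.0604 F [ 0.1  0.3 -2.9] grip 65
turn -0.0002 shift now [ 0.0008 -0.0022  0.004 ] shift after turn [ 0.0008 -0.0022  0.004 ]
[[252.0, 254.0], [312.0, 254.0], [191.0, 254.0], [251.0, 198.0], [252.0, 303.0]]
##..............................................................................####
##..............................................................................####
##..............................................................................####
##..............................................................................####
##..............................................................................####
###.............................................................................####
###............................................................................#####
###............................................................................#####
###............................................................................#####
###..................................................................
[... 2715 characters left out ...]
....................
....................................................................................
....................................................................................
....................................................................................
....................................................................................
....................................................................................
....................................................................................
....................................................................................
....................................................................................
```

play_rows:
  commands:
    - {"rot": [0, 0, 0], "linear": [0, 0, -0.01], "gripper": -1}
    - {"rot": [0, 0, 0], "linear": [0, 0, -0.04], "gripper": -1}
    - {"rot": [0, 0, 0], "linear": [0, 0, -0.06], "gripper": -1}
    - {"rot": [0, 0, 0], "linear": [0, 0, -0.07], "gripper": -1}
    - {"rot": [0, 0, 0], "linear": [0, 0, 0], "gripper": -1}

```text
time_s: 14.68
ee_pos: [0.4656, 0.0702, 0.0999]
orientation: [0.002, 0.707, 0.707, 0.002]
wrist_force: [-1.2, 0.2, -1.8]
width: 0.0608
grip_force: 65.4
```

```bash
cat > look.py <<'E'
from h import *
s=read_state(); go([.6483,.0185,s["ee_pos"][2]],0)
f,K,W=cam("wrist"); g=cv2.cvtColor(f,cv2.COLOR_RGB2GRAY); np.savez("w8.npz",f=f,K=K,W=W)
T=np.linalg.inv(W)  # centre of upper arc of the held ring's top face, tool frame plane through ring top
k=(g>150)*255; k=cv2.resize(k.astype(np.uint8)[140:340,150:360],(84,50),interpolation=cv2.INTER_AREA)
print("\n".join("".join("#" if v>127 else "." for v in r) for r in k[10:42]))
E
python3 look.py
```

```text
t=14.68 ee [0.4656 0.0702 0.0999] psi -0.02 tilt 0.35 w 0.0608 F [-1.2  0.2 -1.8] grip 65
turn -0.0001 shift now [-0.086   0.3045  0.0019] shift after turn [-0.0861  0.3045  0.0019]
#####.#####.######..............................................##...#..########.###
######.###########............................................##..######..##########
##################..............................................#####.###########.##
###.#######...#####............................................#####..##############
..###.####..####..#...........................................#####.#############.##
######..########..#...............################............###################..#
##########.#..##..#...........#######################.........#####################.
#..########.#.###..........#############################......######################
######..#####..####......#################################....######################
##############.####.....####################################..##..###.##############
.#####.###.########...##############............#############..#####
[... 1101 characters left out ...]
........#...........
...................##..............................###########......................
...................#............................############........................
..................###.....................#################.........................
....................#...........................########............................
....................................................................................
....................................................................................
....................................................................................
....................................................................................
```

play_rows:
  commands:
    - {"rot": [0, 0, 0], "linear": [-0.03, 0.04, 0], "gripper": -1}
    - {"rot": [0, 0, 0], "linear": [-0.055, 0.074, 0], "gripper": -1}
    - {"rot": [0, 0, 0], "linear": [-0.055, 0.074, 0], "gripper": -1}
    - {"rot": [0, 0, 0], "linear": [-0.055, 0.074, 0], "gripper": -1}
    - {"rot": [0, 0, 0], "linear": [-0.03, 0.042, 0], "gripper": -1}

```text
time_s: 15.35
ee_pos: [0.6474, -0.0666, 0.0949]
orientation: [-0.001, 0.708, 0.706, -0.001]
wrist_force: [0.2, -0.3, -1.6]
width: 0.0606
grip_force: 65.4
```

play_rows:
  commands:
    - {"rot": [0, 0, 0], "linear": [0, 0, 0], "gripper": -1}
    - {"rot": [0, 0, 0], "linear": [0, 0, 0], "gripper": -1}
    - {"rot": [0, 0, 0], "linear": [0, 0, 0], "gripper": -1}

```text
time_s: 15.72
ee_pos: [0.6457, -0.064, 0.097]
orientation: [-0.0, 0.707, 0.707, -0.0]
wrist_force: [0.4, -0.7, -1.0]
width: 0.0606
grip_force: 65.4
```

```bash
python3 - <<'E'
from h import *
s=read_state(); go([.6483,.0185,s["ee_pos"][2]],0)
f,K,W=cam("wrist"); np.savez("w9.npz",f=f,K=K,W=W)
print(proj(K,W,[[.6483,.0185,.035],[.6483,.0185,.085]]))
save("w9.png",f[0:220,140:400],3)
E
```

```text
t=15.72 ee [ 0.6457 -0.064   0.097 ] psi 0.01 tilt 0.06 w 0.0606 F [ 0.4 -0.7 -1. ] grip 65
turn 0.0001 shift now [0.1375 0.0043 0.    ] shift after turn [0.1375 0.0043 0.    ]
[[257.44469248  91.14982267]
 [258.27413012  90.7309546 ]]
```

View pics/w9.png

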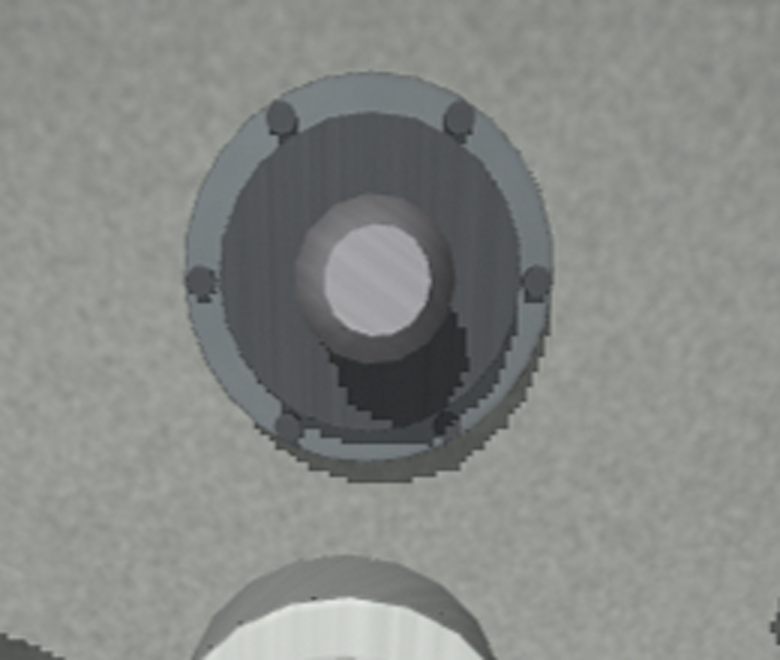

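The arbor's bright top face is at crop (378,280), which is full-frame (266,93), inside the flange circle at about (370,272). The held ring's white top face is at the bottom.

```bash
python3 - <<'E'
from h import *
from scipy.optimize import least_squares
d=np.load("w9.npz"); f,K,W=d["f"],d["K"],d["W"]; g=cv2.cvtColor(f,cv2.COLOR_RGB2GRAY)
print("vals",g[93,240:292:4],g[190:225:3,255])
def circ(k,z,box):
    m=np.zeros_like(g); x0,y0,x1,y1=box; m[y0:y1,x0:x1]=k[y0:y1,x0:x1]*255
    c=max(cv2.findContours(m,cv2.RETR_EXTERNAL,cv2.CHAIN_APPROX_NONE)[0],key=cv2.contourArea)
    e=cv2.fitEllipse(ray(K,W,c[:,0],z)[:,:2].astype(np.float32)*1000); return np.round(e[0],1),np.round(e[1],1)
t=int(g[93,266])-25
print("arbor top",circ(g>t,.085,(235,60,300,130)))
print("taper base z.071",circ(g>100,.071,(235,60,300,130)))
fl=(g<100)
print("flange",circ(cv2.morphologyEx((g<108).astype(np.uint8),cv2.MORPH_CLOSE,np.ones((9,9))),.035,(212,35,318,145)))
# held ring: outer white arc, plane z=ee+.040
s=read_state(); ee=s["ee_pos"]; z=ee[2]+.040
k=(g>190); P=[]
for c in range(212,300):
    r=np.where(k[185:240,c])[0]
    if len(r): P.append((c,185+r[0]-.5))
P=ray(K,W,np.array(P),z)[:,:2]*1000
r=least_squares(lambda p:np.hypot(P[:,0]-p[0],P[:,1]-p[1])-32,[ee[0]*1000,ee[1]*1000],loss="soft_l1",f_scale=.5)
print("held",r.x.round(1),np.median(np.abs(r.fun)).round(2),"ee",(ee*1000).round(1))
r=least_squares(lambda p:np.hypot(P[:,0]-p[0],P[:,1]-p[1])-p[2],[ee[0]*1000,ee[1]*1000,32],loss="soft_l1",f_scale=.5);print(r.x.round(1))
E
```

```text
vals [ 97 110 147 160 161 160 166 163 158 158 162  70  66] [126 125 128 192 209 207 207 207 207 205 159 100]
arbor top (array([652.5,  17.1]), array([21. , 21.1]))
taper base z.071 (array([650.9,  19.7]), array([27. , 29.7]))
flange (array([654.3,  14.1]), array([86.4, 90.1]))
held [645.6 -64.7] 0.16 ee [645.9 -64.1  97.3]
[645.7 -62.8  30.3]
```

```bash
python3 - <<'E'
from h import *
for n,z,box in(("top0",.085,(285,122,312,150)),("scene0",.085,(170,205,195,232))):
    d=np.load(n+".npz"); f,K,W=d["f"],d["K"],d["W"]; g=cv2.cvtColor(f,cv2.COLOR_RGB2GRAY)
    x0,y0,x1,y1=box; t=g[y0:y1,x0:x1]; print(n,t.max(),proj(K,W,[[.6525,.0171,.085],[.6525,.0171,.035]]).round(1).tolist())
    if n=="top0":
        k=((t>t.max()-25)*255).astype(np.uint8); m=cv2.moments(k,True); u=[x0+m["m10"]/m["m00"],y0+m["m01"]/m["m00"]]
        print(u,m["m00"],ray(K,W,[u],z))
    print("\n".join(" ".join("%3d"%v for v in r) for r in t[::2,::2]))
E
```

```text
top0 120 [[298.6, 134.0], [297.2, 137.9]]
[297.8101265822785, 130.46835443037975] 79.0 [[0.66196704 0.01943703 0.085     ]]
110 106 102  93  90  81  77  80  87  88  99 109 109 108
100  91  91  80  78  64  59  73  69  82  77  81  98 107
 86  83  73  68  66  64  66  65  64  65  69  71  74  89
 81  70  66  58  64  59  59  62  53  56  55  67  73  65
 64  61  65  64  65  78  93  91  60  40  44  45  57  62
 63  62  61  66  90 110 119 112  88  46  37  41  43  55
 60  63  68  76  97 117 117 116  97  54  40  40  47  58
 62  63  62  79  95 110 117 114  88  53  44  42  47  59
 63  63  64  74  83  90 100  94  68  46  40  45  53  59
 61  62  63  70  75  74  76  69  61  42  46  54  61  66
 62  61  62  63  67  67  66  61  53  54  61  61  58  67
 66  61  60  62  63  60  60  62  58  62  60  62  54  76
 65  66  65  65  62  64  63  64  64  70  65  60  60  68
 76  65  59  64  64  62  66  63  65  63  58  64  71  60
scene0 194 [[181.3, 215.1], [183.3, 231.0]]
184 179 182 176 178 180 178 184 181 177 181 181 181
177 174 178 181 178 185 180 177 176 179 180 184 182
175 179 178 176 183 179 183 177 183 180 181 179 176
182 179 177 175 178 181 179 176 179 179 179 178 178
181 177 180 180 177 184 185 181 182 183 179 174 178
186 182 181 181 188 187 187 187 181 183 177 178 180
181 184 182 161 186 190 189 174 151 159 178 181 181
178 180 183  84  94 133 148 140 143 137 185 176 180
181 179 179  72  93 111 130 139 142 128 178 182 184
177 185 178  72  88 110 117 130 134 131 114 131 182
181 185 141  71  86  97 110 121 128 132 109  98  91
162  92  50  79  85  94 109 117 129 129 114  99 103
 62  57  58  72  82  94 106 112 125 128 123 101  99
 50  63  60  68  86  94 104 112 122 129 115  97  98
```

play_rows:
  commands:
    - {"rot": [0, 0, 0], "linear": [0.05, 0.006, 0], "gripper": -1}
    - {"rot": [0, 0, 0], "linear": [0.06, 0.005, 0], "gripper": -1}
    - {"rot": [0, 0, 0], "linear": [0.027, 0, 0], "gripper": -1}
    - {"rot": [0, 0, 0], "linear": [0, 0, 0], "gripper": -1}
    - {"rot": [0, 0, 0], "linear": [0, 0, 0], "gripper": -1}

```text
time_s: 16.4
ee_pos: [0.6531, 0.0164, 0.0972]
orientation: [0.0, 0.708, 0.707, -0.0]
wrist_force: [-0.3, -0.5, -2.0]
width: 0.0609
grip_force: 65.4
```

```bash
python3 - <<'E'
from h import *
go([.6522,.018,.06],0)
E
```

```text
t=16.40 ee [0.6531 0.0164 0.0972] psi -0.07 tilt 0.02 w 0.0609 F [-0.3 -0.5 -2. ] grip 65
turn -0.0004 shift now [ 0.0028 -0.0015  0.0621] shift after turn [ 0.0028 -0.0015  0.0621]
```

play_rows:
  commands:
    - {"rot": [0, 0, 0], "linear": [0.002, -0.001, 0.025], "gripper": -1}
    - {"rot": [0, 0, 0], "linear": [0, 0, 0.025], "gripper": -1}
    - {"rot": [0, 0, 0], "linear": [0, 0, 0.012], "gripper": -1}
    - {"rot": [0, 0, 0], "linear": [0, 0, 0], "gripper": -1}

```text
time_s: 16.9
ee_pos: [0.6522, 0.0184, 0.059]
orientation: [-0.001, 0.707, 0.707, -0.0]
wrist_force: [0.0, -0.0, 0.2]
width: 0.0608
grip_force: 65.4
```

play_rows:
  commands:
    - {"rot": [0, 0, 0], "linear": [0, 0, 0.005], "gripper": -1}
    - {"rot": [0, 0, 0], "linear": [0, 0, 0.005], "gripper": -1}
    - {"rot": [0, 0, 0], "linear": [0, 0, 0], "gripper": -1}

```text
time_s: 17.27
ee_pos: [0.6525, 0.0186, 0.0539]
orientation: [-0.0, 0.707, 0.707, -0.0]
wrist_force: [0.4, 0.6, -0.1]
width: 0.0603
grip_force: 65.4
```

No contact so far, at the height where the bore passes the taper. I'm carrying on down.

play_rows:
  commands:
    - {"rot": [0, 0, 0], "linear": [0, 0, 0.008], "gripper": -1}
    - {"rot": [0, 0, 0], "linear": [0, 0, 0.008], "gripper": -1}
    - {"rot": [0, 0, 0], "linear": [0, 0, 0], "gripper": -1}

```text
time_s: 17.65
ee_pos: [0.6523, 0.0186, 0.0438]
orientation: [-0.0, 0.707, 0.707, -0.0]
wrist_force: [-0.5, 0.3, -0.6]
width: 0.0605
grip_force: 65.4
```

play_rows:
  commands:
    - {"rot": [0, 0, 0], "linear": [0, 0, 0.008], "gripper": -1}
    - {"rot": [0, 0, 0], "linear": [0, 0, 0.008], "gripper": -1}
    - {"rot": [0, 0, 0], "linear": [0, 0, 0], "gripper": -1}

```text
time_s: 18.02
ee_pos: [0.6523, 0.0186, 0.0342]
orientation: [-0.0, 0.707, 0.707, -0.0]
wrist_force: [-0.6, 0.0, -1.0]
width: 0.0607
grip_force: 65.4
```

play_rows:
  commands:
    - {"rot": [0, 0, 0], "linear": [0, 0, 0.008], "gripper": -1}
    - {"rot": [0, 0, 0], "linear": [0, 0, 0.008], "gripper": -1}
    - {"rot": [0, 0, 0], "linear": [0, 0, 0], "gripper": -1}

```text
time_s: 18.4
ee_pos: [0.6523, 0.0186, 0.0246]
orientation: [-0.0, 0.707, 0.707, -0.0]
wrist_force: [-0.6, -0.0, -1.3]
width: 0.0602
grip_force: 65.4
```

play_rows:
  commands:
    - {"rot": [0, 0, 0], "linear": [0, 0, 0.003], "gripper": -1}
    - {"rot": [0, 0, 0], "linear": [0, 0, 0.003], "gripper": -1}
    - {"rot": [0, 0, 0], "linear": [0, 0, 0], "gripper": -1}

```text
time_s: 18.77
ee_pos: [0.6525, 0.0186, 0.0215]
orientation: [-0.0, 0.707, 0.707, -0.0]
wrist_force: [-0.3, 0.2, -2.1]
width: 0.0608
grip_force: 65.4
```

play_rows:
  commands:
    - {"rot": [0, 0, 0], "linear": [0, 0, 0.002], "gripper": -1}
    - {"rot": [0, 0, 0], "linear": [0, 0, 0], "gripper": -1}

```text
time_s: 19.02
ee_pos: [0.6525, 0.0186, 0.0203]
orientation: [-0.0, 0.707, 0.707, -0.0]
wrist_force: [-0.1, -0.1, -1.1]
width: 0.0609
grip_force: 65.4
```

play_rows:
  commands:
    - {"rot": [0, 0, 0], "linear": [0, 0, 0.0015], "gripper": -1}
    - {"rot": [0, 0, 0], "linear": [0, 0, 0], "gripper": -1}

```text
time_s: 19.27
ee_pos: [0.6525, 0.0186, 0.0194]
orientation: [-0.0, 0.707, 0.707, -0.0]
wrist_force: [0.3, -0.5, -1.0]
width: 0.0605
grip_force: 65.4
```

play_rows:
  commands:
    - {"rot": [0, 0, 0], "linear": [0, 0, 0.0015], "gripper": -1}
    - {"rot": [0, 0, 0], "linear": [0, 0, 0], "gripper": -1}

```text
time_s: 19.52
ee_pos: [0.6526, 0.0185, 0.0191]
orientation: [0.0, 0.707, 0.707, 0.0]
wrist_force: [-2.1, 0.4, 3.5]
width: 0.0605
grip_force: 65.9
```

play_rows:
  commands:
    - {"rot": [0, 0, 0], "linear": [0, 0, 0.0015], "gripper": -1}
    - {"rot": [0, 0, 0], "linear": [0, 0, 0], "gripper": -1}

```text
time_s: 19.77
ee_pos: [0.6527, 0.0185, 0.019]
orientation: [0.0, 0.707, 0.707, 0.0]
wrist_force: [-4.6, 1.0, 10.3]
width: 0.0605
grip_force: 66.7
```

Seated at exactly the predicted height. I'm releasing, rising and measuring both rings.

play_rows:
  commands:
    - {"rot": [0, 0, 0], "linear": [0, 0, 0], "gripper": 0.9}
    - {"rot": [0, 0, 0], "linear": [0, 0, 0], "gripper": 0.9}
    - {"rot": [0, 0, 0], "linear": [0, 0, 0], "gripper": 0.9}
    - {"rot": [0, 0, 0], "linear": [0, 0, -0.04], "gripper": 0.9}
    - {"rot": [0, 0, 0], "linear": [0, 0, -0.06], "gripper": 0.9}

```text
time_s: 20.4
ee_pos: [0.6519, 0.0186, 0.0772]
orientation: [-0.001, 0.707, 0.707, -0.001]
wrist_force: [0.4, 0.8, 0.5]
width: 0.0813
grip_force: 0.0
```

play_rows:
  commands:
    - {"rot": [0, 0, 0], "linear": [-0.04, 0, -0.06], "gripper": 0.9}
    - {"rot": [0, 0, 0], "linear": [-0.06, 0, 0], "gripper": 0.9}
    - {"rot": [0, 0, 0], "linear": [-0.037, 0, 0], "gripper": 0.9}
    - {"rot": [0, 0, 0], "linear": [0, 0, 0], "gripper": 0.9}
    - {"rot": [0, 0, 0], "linear": [0, 0, 0], "gripper": 0.9}

```text
time_s: 21.02
ee_pos: [0.6523, -0.0628, 0.1131]
orientation: [-0.001, 0.707, 0.707, -0.0]
wrist_force: [-0.5, 0.2, 0.4]
width: 0.0807
grip_force: 0.0
```

```bash
python3 - <<'E'
from h import *
s=read_state(); go([.451,-.075,.1],0)
f,K,W=cam("wrist"); np.savez("w10.npz",f=f,K=K,W=W); g=cv2.cvtColor(f,cv2.COLOR_RGB2GRAY)
u=proj(K,W,[[.6523,.0185,.059],[.6523,.0185,.085]]); print(u); x,y=u[0].astype(int)
print(g[y,x-50:x+50:4])
for th in(150,170,185): ring(f,K,W,(x-50,max(y-50,0),x+50,y+50),.059,th)
m=np.zeros_like(g); m[y-20:y+20,x-20:x+20]=(g[y-20:y+20,x-20:x+20]>g[int(u[1][1]),int(u[1][0])]-25)*255
c=[c for c in cv2.findContours(m,cv2.RETR_EXTERNAL,cv2.CHAIN_APPROX_NONE)[0] if cv2.contourArea(c)>80]
for c in c: e=cv2.fitEllipse(ray(K,W,c[:,0],.085)[:,:2].astype(np.float32)*1000); print("arbor top",np.round(e[0],1),np.round(e[1],1))
E
```

```text
t=21.02 ee [ 0.6523 -0.0628  0.1131] psi -0.01 tilt 0.07 w 0.0807 F [-0.5  0.2  0.4] grip 0
turn -0.0000 shift now [-0.0204 -0.3355  0.0222] shift after turn [-0.0204 -0.3355  0.0222]
[[254.08513738  92.80670678]
 [254.02881518  92.81528486]]
[ 80  87  76 200 201 202 128  99 114 157 155 159 160 157 154 158 155  74
  67  97 199 197 197 111  77]
outer [652.7  18.4] axes mm [61.5 61.7]
bore [653.5  15.7] axes mm [40.5 48.3]
outer [652.6  18.4] axes mm [61.  61.6]
bore [653.6  15.6] axes mm [41.2 48.9]
outer [652.6  18.4] axes mm [60.5 61.3]
bore [653.5  15.7] axes mm [41.6 49. ]
arbor top [652.5  17.1] [20.9 21.2]
```

play_rows:
  commands:
    - {"rot": [0, 0, 0], "linear": [-0.004, -0.067, 0], "gripper": 0.9}
    - {"rot": [0, 0, 0], "linear": [-0.004, -0.085, 0], "gripper": 0.9}
    - {"rot": [0, 0, 0], "linear": [-0.004, -0.085, 0.008], "gripper": 0.9}
    - {"rot": [0, 0, 0], "linear": [-0.004, -0.07, 0.008], "gripper": 0.9}
    - {"rot": [0, 0, 0], "linear": [-0.004, -0.028, 0.006], "gripper": 0.9}

```text
time_s: 21.7
ee_pos: [0.4495, -0.0744, 0.1005]
orientation: [-0.0, 0.707, 0.707, -0.0]
wrist_force: [0.4, 0.2, -0.5]
width: 0.0813
grip_force: 0.0
```

play_rows:
  commands:
    - {"rot": [0, 0, 0], "linear": [0, 0, 0], "gripper": 0.9}
    - {"rot": [0, 0, 0], "linear": [0, 0, 0], "gripper": 0.9}
    - {"rot": [0, 0, 0], "linear": [0, 0, 0], "gripper": 0.9}

```text
time_s: 22.08
ee_pos: [0.4524, -0.0754, 0.1005]
orientation: [0.0, 0.707, 0.707, 0.0]
wrist_force: [0.0, -0.7, -0.4]
width: 0.081
grip_force: 0.0
```

```bash
python3 - <<'E'
from h import *
f,K,W=cam("wrist")
x,y=proj(K,W,[.451,-.0352,.015])[0].astype(int); ring(f,K,W,(x-55,max(y-60,0),x+55,y+55),.015,130)
go([.451,-.0352,-.013],0)
E
```

```text
outer [451.4 -36.7] axes mm [62.2 62.4]
bore [451.2 -36. ] axes mm [38.9 40.5]
t=22.12 ee [ 0.4522 -0.0754  0.1004] psi 0.00 tilt 0.02 w 0.0813 F [-0.  -0.4 -0.7] grip 0
turn 0.0000 shift now [ 0.0671 -0.002   0.1891] shift after turn [ 0.0671 -0.002   0.1891]
```

play_rows:
  commands:
    - {"rot": [0, 0, 0], "linear": [0.04, -0.0015, 0], "gripper": 0.9}
    - {"rot": [0, 0, 0], "linear": [0.025, 0, 0.04], "gripper": 0.9}
    - {"rot": [0, 0, 0], "linear": [0, 0, 0.06], "gripper": 0.9}
    - {"rot": [0, 0, 0], "linear": [0, 0, 0.05], "gripper": 0.9}
    - {"rot": [0, 0, 0], "linear": [0, 0, 0.02], "gripper": 0.9}

```text
time_s: 22.75
ee_pos: [0.4504, -0.0363, -0.0028]
orientation: [-0.001, 0.707, 0.707, -0.0]
wrist_force: [-0.2, 0.3, 0.2]
width: 0.0812
grip_force: 0.0
```

play_rows:
  commands:
    - {"rot": [0, 0, 0], "linear": [0, 0, 0.01], "gripper": 0.9}
    - {"rot": [0, 0, 0], "linear": [0, 0, 0.005], "gripper": 0.9}
    - {"rot": [0, 0, 0], "linear": [0, 0, 0], "gripper": 0.9}
    - {"rot": [0, 0, 0], "linear": [0, 0, 0], "gripper": 0.9}

```text
time_s: 23.25
ee_pos: [0.4509, -0.0367, -0.01]
orientation: [0.0, 0.707, 0.707, 0.0]
wrist_force: [0.7, -0.0, -0.0]
width: 0.0813
grip_force: 0.0
```

```bash
python3 - <<'E'
from h import *
go([.4513,-.0363,-.0115],0)
E
```

```text
t=23.25 ee [ 0.4509 -0.0367 -0.01  ] psi -0.03 tilt 0.06 w 0.0813 F [ 0.7 -0.  -0. ] grip 0
turn -0.0002 shift now [0.0006 0.0007 0.0024] shift after turn [0.0006 0.0007 0.0024]
```

play_rows:
  commands:
    - {"rot": [0, 0, 0], "linear": [0.0005, 0.0005, 0.002], "gripper": 0.9}
    - {"rot": [0, 0, 0], "linear": [0, 0, 0], "gripper": -1}
    - {"rot": [0, 0, 0], "linear": [0, 0, 0], "gripper": -1}
    - {"rot": [0, 0, 0], "linear": [0, 0, 0], "gripper": -1}
    - {"rot": [0, 0, 0], "linear": [0, 0, 0], "gripper": -1}

```text
time_s: 23.88
ee_pos: [0.4561, -0.0378, -0.0094]
orientation: [0.006, 0.707, 0.707, 0.003]
wrist_force: [10.4, -0.2, 13.4]
width: 0.0079
grip_force: 6.6
```

play_rows:
  commands:
    - {"rot": [0, 0, 0], "linear": [0, 0, -0.01], "gripper": -1}
    - {"rot": [0, 0, 0], "linear": [0, 0, -0.04], "gripper": -1}
    - {"rot": [0, 0, 0], "linear": [0, 0, -0.07], "gripper": -1}
    - {"rot": [0, 0, 0], "linear": [0, 0, -0.07], "gripper": -1}
    - {"rot": [0, 0, 0], "linear": [0, 0, 0], "gripper": -1}

```text
time_s: 24.5
ee_pos: [0.4518, -0.0365, 0.1045]
orientation: [0.002, 0.707, 0.707, 0.001]
wrist_force: [-0.6, 0.0, -0.9]
width: -0.0003
grip_force: 0.0
```

```bash
python3 look.py
```

```text
t=24.50 ee [ 0.4518 -0.0365  0.1045] psi -0.02 tilt 0.27 w -0.0003 F [-0.6  0.  -0.9] grip 0
turn -0.0001 shift now [0.0918 0.3275 0.0013] shift after turn [0.0917 0.3275 0.0013]
########################..####................#####................#################
########################..#####...............#####................#################
########################..#####..............#####................##################
########################...######...........######................##################
..######################....#######....##########.................##################
....####################.....##################...................##################
.....###################........#############.....................##################
.......#################............#####.........................##################
........################..........................................##################
..........###############.........................................##################
............#############.........................................#####
[... 1098 characters left out ...]
.................###
.................................................................................###
.................................................................................###
.................................................................................###
#..................................................................................#
....................................................................................
....................................................................................
....................................................................................
....................................................................................
```

The fingers slid over the thin ring and shut, so the tips were too high: open pads stand farther back. I'm measuring where it lies now.

```bash
python3 - <<'E'
from h import *
f,K,W=cam("wrist"); g=cv2.cvtColor(f,cv2.COLOR_RGB2GRAY)
x,y=proj(K,W,[.4513,-.0363,.015])[0].astype(int); print(x,y)
k=((g>130)*255).astype(np.uint8); k=cv2.resize(k[90:270,170:340],(85,45),interpolation=cv2.INTER_AREA)
print("\n".join("".join("#" if v>127 else "." for v in r) for r in k))
for z in (.015,):
    ring(f,K,W,(x-55,y-50,x+55,y+28),z,130)
E
```

```text
254 180
###################...........................................................#######
###################...........................................................#######
###################...........................................................#######
###################...........................................................#######
###################...........................................................#######
###################..........................................................########
###################..........................................................########
###################..........................................................########
####################.........................................................########
####################.........................................................########
####################........................................................#########
####################........................................................#########
####################........................................
[... 2156 characters left out ...]
......#############
.......................................................................##############
.......................................................................##############
.............................................................................########
.................................................................................####
....................................................................................#
......................................##....###............................###.......
............................................#................................#.......
outer [443.6 -35.6] axes mm [61.  62.6]
bore [443.3 -35.6] axes mm [37.8 40.6]
```

play_rows:
  commands:
    - {"rot": [0, 0, 0], "linear": [0.0015, -0.014, 0], "gripper": 0.68}
    - {"rot": [0, 0, 0], "linear": [0, 0, 0.04], "gripper": 0.68}
    - {"rot": [0, 0, 0], "linear": [0, 0, 0.06], "gripper": 0.68}
    - {"rot": [0, 0, 0], "linear": [0, 0, 0.05], "gripper": 0.68}
    - {"rot": [0, 0, 0], "linear": [0, 0, 0], "gripper": 0.68}

```text
time_s: 25.22
ee_pos: [0.4405, -0.0348, 0.0104]
orientation: [-0.003, 0.707, 0.707, -0.001]
wrist_force: [-0.5, 0.2, 0.3]
width: 0.0717
grip_force: 0.0
```

```bash
python3 - <<'E'
from h import *
go([.4435,-.0356,-.016],0)
E
```

```text
t=25.23 ee [ 0.4405 -0.0348  0.0104] psi -0.04 tilt 0.36 w 0.0717 F [-0.5  0.2  0.3] grip 0
turn -0.0002 shift now [-0.0015  0.0053  0.044 ] shift after turn [-0.0015  0.0053  0.044 ]
```

play_rows:
  commands:
    - {"rot": [0, 0, 0], "linear": [0, 0, 0.005], "gripper": 0.68}
    - {"rot": [0, 0, 0], "linear": [0, 0, 0], "gripper": 0.68}
    - {"rot": [0, 0, 0], "linear": [0, 0, 0], "gripper": 0.68}

```text
time_s: 25.6
ee_pos: [0.4428, -0.0354, 0.0099]
orientation: [0.001, 0.707, 0.707, 0.0]
wrist_force: [0.2, -0.3, 0.5]
width: 0.0719
grip_force: 0.0
```

```bash
python3 - <<'E'
from h import *
go([.4435,-.0356,-.016],0)
f,K,W=cam("wrist"); x,y=proj(K,W,[.4435,-.0356,.015])[0].astype(int); print(x,y); g=cv2.cvtColor(f,cv2.COLOR_RGB2GRAY)
k=(g>140)*255; k=cv2.resize(k.astype(np.uint8)[140:340,150:360],(84,50),interpolation=cv2.INTER_AREA)
print("\n".join("".join("#" if v>127 else "." for v in r) for r in k[5:42]))
E
```

```text
t=25.60 ee [ 0.4428 -0.0354  0.0099] psi -0.03 tilt 0.08 w 0.0719 F [ 0.2 -0.3  0.5] grip 0
turn -0.0001 shift now [-0.0003  0.0011  0.0432] shift after turn [-0.0003  0.0011  0.0432]
255 224
####################................................................................
####################................................................................
####################................................................................
####################................................................................
####################..................##########....................................
####################..............#################.................................
####################...........#######################..............................
#####################........##########################.............................
#####################.......############################............................
#####################.....################################..........................
#####################.....###########............#########
[... 1536 characters left out ...]
..............####..
...###.......................................................................###....
.....#..............................................................................
....................................................................................
....................................................................................
....................................................................................
....................................................................................
....................................................................................
....................................................................................
```

play_rows:
  commands:
    - {"rot": [0, 0, 0], "linear": [0, 0.001, 0.02], "gripper": 0.68}
    - {"rot": [0, 0, 0], "linear": [0, 0, 0.012], "gripper": 0.68}
    - {"rot": [0, 0, 0], "linear": [0, 0, 0.008], "gripper": 0.68}
    - {"rot": [0, 0, 0], "linear": [0, 0, 0], "gripper": 0.68}

```text
time_s: 26.15
ee_pos: [0.4429, -0.0353, -0.0151]
orientation: [-0.0, 0.707, 0.707, -0.0]
wrist_force: [-0.3, -0.2, 0.0]
width: 0.0716
grip_force: 0.0
```

play_rows:
  commands:
    - {"rot": [0, 0, 0], "linear": [0, 0, 0.003], "gripper": 0.68}
    - {"rot": [0, 0, 0], "linear": [0, 0, 0.003], "gripper": 0.68}
    - {"rot": [0, 0, 0], "linear": [0, 0, 0], "gripper": 0.68}

```text
time_s: 26.52
ee_pos: [0.4431, -0.0353, -0.0184]
orientation: [-0.0, 0.707, 0.707, -0.0]
wrist_force: [0.3, -0.8, 0.0]
width: 0.0716
grip_force: 0.0
```

play_rows:
  commands:
    - {"rot": [0, 0, 0], "linear": [0, 0, 0.003], "gripper": 0.68}
    - {"rot": [0, 0, 0], "linear": [0, 0, 0], "gripper": 0.68}

```text
time_s: 26.78
ee_pos: [0.4431, -0.0353, -0.0202]
orientation: [-0.0, 0.707, 0.707, -0.0]
wrist_force: [-0.1, -0.2, -0.3]
width: 0.0715
grip_force: 0.0
```

play_rows:
  commands:
    - {"rot": [0, 0, 0], "linear": [0, 0, 0.003], "gripper": 0.68}
    - {"rot": [0, 0, 0], "linear": [0, 0, 0], "gripper": 0.68}

```text
time_s: 27.02
ee_pos: [0.443, -0.0353, -0.022]
orientation: [-0.0, 0.707, 0.707, -0.0]
wrist_force: [-0.4, -0.3, 0.3]
width: 0.0717
grip_force: 0.0
```

play_rows:
  commands:
    - {"rot": [0, 0, 0], "linear": [0, 0, 0.003], "gripper": 0.68}
    - {"rot": [0, 0, 0], "linear": [0, 0, 0], "gripper": 0.68}

```text
time_s: 27.28
ee_pos: [0.443, -0.0353, -0.0239]
orientation: [-0.0, 0.707, 0.707, -0.0]
wrist_force: [-0.4, 0.3, 0.6]
width: 0.0717
grip_force: 0.0
```

play_rows:
  commands:
    - {"rot": [0, 0, 0], "linear": [0, 0, 0.002], "gripper": 0.68}
    - {"rot": [0, 0, 0], "linear": [0, 0, 0], "gripper": 0.68}

```text
time_s: 27.52
ee_pos: [0.4431, -0.0353, -0.025]
orientation: [-0.0, 0.707, 0.707, -0.0]
wrist_force: [-0.2, -0.3, 0.6]
width: 0.0718
grip_force: 0.0
```

play_rows:
  commands:
    - {"rot": [0, 0, 0], "linear": [0, 0, 0], "gripper": -1}
    - {"rot": [0, 0, 0], "linear": [0, 0, 0], "gripper": -1}
    - {"rot": [0, 0, 0], "linear": [0, 0, 0], "gripper": -1}

```text
time_s: 27.9
ee_pos: [0.4432, -0.0354, -0.024]
orientation: [0.0, 0.707, 0.707, 0.0]
wrist_force: [-2.5, 0.7, 15.4]
width: 0.0618
grip_force: 61.3
```

play_rows:
  commands:
    - {"rot": [0, 0, 0], "linear": [0, 0, -0.004], "gripper": -1}
    - {"rot": [0, 0, 0], "linear": [0, 0, -0.03], "gripper": -1}
    - {"rot": [0, 0, 0], "linear": [0, 0, -0.06], "gripper": -1}
    - {"rot": [0, 0, 0], "linear": [0, 0, -0.07], "gripper": -1}
    - {"rot": [0, 0, 0], "linear": [0, 0, -0.04], "gripper": -1}

```text
time_s: 28.52
ee_pos: [0.4434, -0.0354, 0.0992]
orientation: [0.001, 0.707, 0.707, 0.0]
wrist_force: [-0.1, 0.4, -0.6]
width: 0.0616
grip_force: 65.4
```

```bash
python3 look.py
```

```text
t=28.52 ee [ 0.4434 -0.0354  0.0992] psi -0.03 tilt 0.11 w 0.0616 F [-0.1  0.4 -0.6] grip 65
turn -0.0001 shift now [0.09   0.3414 0.0006] shift after turn [0.0899 0.3415 0.0006]
###########################............................................#############
###########################............................................#############
###########################............................................#############
.##########################............................................#############
...########################........#...###.............................#############
....#######################....################.......................##############
......#####################..######################...................##############
........###############################################...............##############
.........################################################.............##############
...........############.###################################...........##############
............##########.######################################.........#
[... 1098 characters left out ...]
........##..........
......................#......................#################......................
........................##.................##################.......................
..........................................#################.........................
............................................#############...........................
....................................................................................
....................................................................................
....................................................................................
....................................................................................
```

play_rows:
  commands:
    - {"rot": [0, 0, 0], "linear": [0.015, 0.05, 0], "gripper": -1}
    - {"rot": [0, 0, 0], "linear": [0.02, 0.08, 0], "gripper": -1}
    - {"rot": [0, 0, 0], "linear": [0.02, 0.08, 0], "gripper": -1}
    - {"rot": [0, 0, 0], "linear": [0.02, 0.08, 0], "gripper": -1}
    - {"rot": [0, 0, 0], "linear": [0.015, 0.058, 0], "gripper": -1}

```text
time_s: 29.2
ee_pos: [0.6533, 0.0192, 0.0962]
orientation: [-0.0, 0.707, 0.707, -0.0]
wrist_force: [-0.4, -0.4, -1.4]
width: 0.0616
grip_force: 65.4
```

play_rows:
  commands:
    - {"rot": [0, 0, 0], "linear": [0, 0, 0], "gripper": -1}
    - {"rot": [0, 0, 0], "linear": [0, 0, 0], "gripper": -1}
    - {"rot": [0, 0, 0], "linear": [0, 0, 0], "gripper": -1}
    - {"rot": [0, 0, 0], "linear": [0, 0, 0], "gripper": -1}

```text
time_s: 29.7
ee_pos: [0.6515, 0.0183, 0.0978]
orientation: [0.0, 0.707, 0.707, 0.0]
wrist_force: [-0.3, 0.0, -0.4]
width: 0.0615
grip_force: 65.5
```

```bash
python3 - <<'E'
from h import *
go([.6524,.0186,.055],0)
E
```

```text
t=29.70 ee [0.6515 0.0183 0.0978] psi -0.05 tilt 0.00 w 0.0615 F [-0.3  0.  -0.4] grip 65
turn -0.0003 shift now [0.0005 0.0014 0.0713] shift after turn [0.0005 0.0014 0.0713]
```

play_rows:
  commands:
    - {"rot": [0, 0, 0], "linear": [0.0005, 0.0015, 0.03], "gripper": -1}
    - {"rot": [0, 0, 0], "linear": [0, 0, 0.03], "gripper": -1}
    - {"rot": [0, 0, 0], "linear": [0, 0, 0.012], "gripper": -1}
    - {"rot": [0, 0, 0], "linear": [0, 0, 0], "gripper": -1}

```text
time_s: 30.2
ee_pos: [0.6527, 0.0187, 0.0543]
orientation: [-0.0, 0.707, 0.707, -0.0]
wrist_force: [0.3, -0.7, -1.0]
width: 0.0615
grip_force: 65.5
```

play_rows:
  commands:
    - {"rot": [0, 0, 0], "linear": [0, 0, 0.007], "gripper": -1}
    - {"rot": [0, 0, 0], "linear": [0, 0, 0.007], "gripper": -1}
    - {"rot": [0, 0, 0], "linear": [0, 0, 0], "gripper": -1}

```text
time_s: 30.58
ee_pos: [0.6527, 0.0189, 0.0457]
orientation: [-0.0, 0.707, 0.707, -0.0]
wrist_force: [0.4, -0.6, -0.8]
width: 0.0613
grip_force: 65.5
```

play_rows:
  commands:
    - {"rot": [0, 0, 0], "linear": [0, 0, 0.007], "gripper": -1}
    - {"rot": [0, 0, 0], "linear": [0, 0, 0.007], "gripper": -1}
    - {"rot": [0, 0, 0], "linear": [0, 0, 0], "gripper": -1}

```text
time_s: 30.95
ee_pos: [0.6526, 0.0189, 0.037]
orientation: [-0.0, 0.707, 0.707, -0.0]
wrist_force: [0.6, -0.2, 0.4]
width: 0.0613
grip_force: 65.5
```

play_rows:
  commands:
    - {"rot": [0, 0, 0], "linear": [0, 0, 0.005], "gripper": -1}
    - {"rot": [0, 0, 0], "linear": [0, 0, 0], "gripper": -1}

```text
time_s: 31.2
ee_pos: [0.6527, 0.0189, 0.0342]
orientation: [-0.0, 0.707, 0.707, -0.0]
wrist_force: [-0.3, 0.3, -0.9]
width: 0.0614
grip_force: 65.5
```

play_rows:
  commands:
    - {"rot": [0, 0, 0], "linear": [0, 0, 0.002], "gripper": -1}
    - {"rot": [0, 0, 0], "linear": [0, 0, 0], "gripper": -1}

```text
time_s: 31.45
ee_pos: [0.6528, 0.0188, 0.0332]
orientation: [-0.0, 0.707, 0.707, -0.0]
wrist_force: [-0.3, 0.0, -1.0]
width: 0.0611
grip_force: 65.5
```

play_rows:
  commands:
    - {"rot": [0, 0, 0], "linear": [0, 0, 0.002], "gripper": -1}
    - {"rot": [0, 0, 0], "linear": [0, 0, 0], "gripper": -1}

```text
time_s: 31.7
ee_pos: [0.653, 0.0188, 0.0323]
orientation: [0.0, 0.707, 0.707, 0.0]
wrist_force: [-0.3, 0.2, 1.4]
width: 0.0616
grip_force: 65.6
```

play_rows:
  commands:
    - {"rot": [0, 0, 0], "linear": [0, 0, 0.0015], "gripper": -1}
    - {"rot": [0, 0, 0], "linear": [0, 0, 0], "gripper": -1}

```text
time_s: 31.95
ee_pos: [0.653, 0.0188, 0.0322]
orientation: [0.0, 0.707, 0.707, 0.0]
wrist_force: [-2.1, -0.1, 7.5]
width: 0.0613
grip_force: 66.3
```

play_rows:
  commands:
    - {"rot": [0, 0, 0], "linear": [0, 0, 0], "gripper": 0.9}
    - {"rot": [0, 0, 0], "linear": [0, 0, 0], "gripper": 0.9}
    - {"rot": [0, 0, 0], "linear": [0, 0, 0], "gripper": 0.9}
    - {"rot": [0, 0, 0], "linear": [0, 0, -0.04], "gripper": 0.9}
    - {"rot": [0, 0, 0], "linear": [0, 0, -0.06], "gripper": 0.9}

```text
time_s: 32.58
ee_pos: [0.6522, 0.0189, 0.0908]
orientation: [-0.001, 0.707, 0.707, -0.001]
wrist_force: [0.8, -1.2, -0.2]
width: 0.0812
grip_force: 0.0
```

play_rows:
  commands:
    - {"rot": [0, 0, 0], "linear": [-0.04, 0, -0.05], "gripper": 0.9}
    - {"rot": [0, 0, 0], "linear": [-0.06, 0, -0.01], "gripper": 0.9}
    - {"rot": [0, 0, 0], "linear": [-0.037, 0, 0], "gripper": 0.9}
    - {"rot": [0, 0, 0], "linear": [0, 0, 0], "gripper": 0.9}
    - {"rot": [0, 0, 0], "linear": [0, 0, 0], "gripper": 0.9}

```text
time_s: 33.2
ee_pos: [0.6526, -0.0625, 0.1265]
orientation: [-0.001, 0.707, 0.707, -0.0]
wrist_force: [-0.1, 0.4, 0.2]
width: 0.0811
grip_force: 0.0
```

```bash
python3 - <<'E'
from h import *
f,K,W=cam("wrist"); x,y=proj(K,W,[.6525,.0185,.071])[0].astype(int); print(x,y)
ring(f,K,W,(x-55,max(y-55,0),x+55,y+55),.071,170)
go([.4917,-.2791,.15],34)
E
```

```text
254 93
outer [652.9  17. ] axes mm [61.2 61.6]
bore [652.9  17. ] axes mm [41.2 41.7]
t=33.25 ee [ 0.6526 -0.0623  0.1266] psi 0.02 tilt 0.07 w 0.0812 F [-0.7  0.1  0.4] grip 0
turn -0.1888 shift now [-0.3612 -0.2684 -0.0389] shift after turn [-0.1495 -0.4245 -0.0389]
```

Both spacers are stacked (outer and bore circles agree at the new height). On to the dial.

play_rows:
  commands:
    - {"rot": [0, 0, 0], "linear": [-0.05, -0.03, -0.01], "gripper": 0.0}
    - {"rot": [0, 0, 0], "linear": [-0.08, -0.045, -0.01], "gripper": 0.0}
    - {"rot": [0, 0, 0], "linear": [-0.08, -0.045, -0.01], "gripper": 0.0}
    - {"rot": [0, 0, 0], "linear": [-0.08, -0.045, -0.01], "gripper": 0.0}
    - {"rot": [0, 0, 0], "linear": [-0.08, -0.045, 0], "gripper": 0.0}

```text
time_s: 33.88
ee_pos: [0.5263, -0.2858, 0.1516]
orientation: [0.0, 0.707, 0.707, 0.0]
wrist_force: [-0.0, 0.2, 0.7]
width: 0.0428
grip_force: 0.0
```

play_rows:
  commands:
    - {"rot": [0, 0, 0], "linear": [-0.07, -0.04, 0], "gripper": 0.0}
    - {"rot": [0, 0, 0], "linear": [-0.03, -0.018, 0], "gripper": 0.0}
    - {"rot": [0, 0, 0], "linear": [0, 0, 0], "gripper": 0.0}
    - {"rot": [0, 0, 0], "linear": [0, 0, 0], "gripper": 0.0}

```text
time_s: 34.38
ee_pos: [0.4927, -0.3438, 0.1511]
orientation: [-0.0, 0.707, 0.708, 0.0]
wrist_force: [0.1, 0.7, 0.1]
width: 0.0429
grip_force: 0.0
```

```bash
python3 - <<'E'
from h import *
f,K,W=cam("wrist"); np.savez("w11.npz",f=f,K=K,W=W); g=cv2.cvtColor(f,cv2.COLOR_RGB2GRAY)
go([.4917,-.2791,.15],34)
u=proj(K,W,[[.4917,-.2791,.069],[.4917,-.2791,.101]]); print(u); x,y=u[0].astype(int)
m=np.zeros_like(g);x0,x1,y0,y1=x-70,x+70,max(y-70,0),y+70; m[y0:y1,x0:x1]=(g[y0:y1,x0:x1]<70)*255
m=cv2.morphologyEx(m,cv2.MORPH_OPEN,np.ones((5,5)))
for c in sorted(cv2.findContours(m,cv2.RETR_EXTERNAL,cv2.CHAIN_APPROX_NONE)[0],key=cv2.contourArea)[-3:]:
    if len(c)>10: e=cv2.fitEllipse(ray(K,W,c[:,0],.069)[:,:2].astype(np.float32)*1000); print("dark",np.round(e[0],1),np.round(e[1],1))
k=cv2.resize(g[y0:y1,x0:x1],(94,47),interpolation=cv2.INTER_AREA); print(x0,y0,x1,y1)
print("\n".join("".join(" .:-=+*#%@"[min(9,int(v)//26)] for v in r) for r in k))
E
```

```text
t=34.42 ee [ 0.4928 -0.3437  0.1512] psi 0.09 tilt 0.02 w 0.0427 F [0.5 0.3 0.6] grip 0
turn -0.1884 shift now [ 0.1077 -0.0016  0.002 ] shift after turn [0.0903 0.0588 0.002 ]
[[252.9556575  112.76931053]
 [252.78054165 115.65455352]]
dark [ 494.  -284.6] [70.3 74.9]
182 42 322 182
=============================+#%%%%%%%%%%%%%%%%%%%%%%%%%%%%%%%%%%%%%%%%%%%%%%%%%%%%%%%%%%%%%%%
===============================+#%%%%%%%%%%%%%%%%%%%%%%%%%%%%%%%%%%%%%%%%%%%%%%%#**#%%%%%%%%%%
================================*%%%%%%%%###############%%%%%%%%%%%%%%%%%%%%%%%#=---+#%%%%%%%%
=================================+*#############################%%%%%%%%%%%%%#+-------+#%%%%%%
===================================+#########################%######%%%%%%%%*=---------*%%%%%%
====================================+%###########%%#+*#################%%%#+----------+%%%%%%%
=====================================+*%%%###%%%#%%#-*%##################*----------==+%%%%%%%
================================-:=====+*%%%%#+####*-*%##################----------==+#%%%%%%%
=================================::=====-==*#*=####+-#%#
[... 2948 characters left out ...]
=-:===============================+
===================================-====--===--====-====-====-:===============================
=+======================================-====::====-====-=====-:==============================
++===========================================:-===============================================
==+==========================================-================================================
==-:::-=+++++=================================================================================
==:::::-+++++=================================================================================
==----==++++++=========+======================================================================
```

```bash
cat > dial.py <<'E'
from h import *
def dial(f,K,W,c0):
    g=cv2.cvtColor(f,cv2.COLOR_RGB2GRAY)
    u=proj(K,W,[[*c0,.069]])[0]; x,y=u.astype(int)
    m=np.zeros_like(g); y0=max(y-62,0); m[y0:y+58,x-58:x+58]=(g[y0:y+58,x-58:x+58]<62)*255
    m=cv2.morphologyEx(m,cv2.MORPH_OPEN,np.ones((5,5)))
    c=max(cv2.findContours(m,cv2.RETR_EXTERNAL,cv2.CHAIN_APPROX_NONE)[0],key=cv2.contourArea)
    P=ray(K,W,cv2.convexHull(c)[:,0],.069)[:,:2]; ctr,r=cv2.minEnclosingCircle(P.astype(np.float32)*1000); print("skirt",np.round(ctr,1),round(r,1))
    # white line inside the skirt
    hull=np.zeros_like(g); cv2.fillConvexPoly(hull,cv2.convexHull(c),1); hull=cv2.erode(hull,np.ones((7,7)))
    n,L,st,ce=cv2.connectedComponentsWithStats(((g>75)&(hull>0)).astype(np.uint8))
    for i in range(1,n):
        if st[i,4]<15: continue
        v,uu=np.where(L==i); Q=np.c_[uu,v]
        for z in(.069,.101):
            p=ray(K,W,Q,z)[:,:2]*1000; w=cv2.fitLine(p.astype(np.float32),cv2.DIST_L2,0,.01,.01).ravel()
            t=(p-w[2:])@w[:2]; print(" line",i,st[i,4],"z",z,"ctr",w[2:].round(1),"len",np.ptp(t).round(1),"head",np.degrees(np.arctan2(w[1],w[0])).round(1)%180)
    # marker
    mk=np.zeros_like(g); X,Y=np.meshgrid(range(512),range(384)); pw=ray(K,W,np.c_[X.ravel(),Y.ravel()],.066)[:,:2].reshape(384,512,2)*1000
    dd=np.hypot(pw[...,0]-ctr[0],pw[...,1]-ctr[1]); hd=np.degrees(np.arctan2(pw[...,1]-ctr[1],pw[...,0]-ctr[0]))
    k=((g<100)&(dd>44)&(dd<75)&(hd>20)&(hd<85)).astype(np.uint8); n,L,st,ce=cv2.connectedComponentsWithStats(k)
    for i in range(1,n):
        if st[i,4]>25: s=L==i; print(" marker",st[i,4],"r",dd[s].min().round(1),dd[s].max().round(1),"head mean",hd[s].mean().round(1),"tip",hd[s][dd[s]<dd[s].min()+3].mean().round(1))
if __name__=="__main__":
    import sys
    d=np.load(sys.argv[1]); dial(d["f"],d["K"],d["W"],[.4925,-.281])
E
python3 dial.py w11.npz
```

```text
skirt [ 493.  -283.6] 37.4
 line 1 41 z 0.069 ctr [ 478.3 -259.1] len 10.4 head 122.2
 line 1 41 z 0.101 ctr [ 480.2 -259.6] len 9.0 head 122.2
 line 2 96 z 0.069 ctr [ 486.6 -276. ] len 23.1 head 120.7
 line 2 96 z 0.101 ctr [ 487.4 -274.2] len 20.2 head 120.7
 marker 275 r 50.1 70.2 head mean 50.9 tip 51.2
```

play_rows:
  commands:
    - {"rot": [0, 0, -0.0433], "linear": [0, 0, 0], "gripper": -0.1}
    - {"rot": [0, 0, -0.0433], "linear": [0, 0, 0], "gripper": -0.1}
    - {"rot": [0, 0, -0.0433], "linear": [0, 0, 0], "gripper": -0.1}
    - {"rot": [0, 0, -0.0433], "linear": [0, 0, 0], "gripper": -0.1}
    - {"rot": [0, 0, 0], "linear": [0.043, 0.026, 0], "gripper": -0.1}

```text
time_s: 35.05
ee_pos: [0.4925, -0.3148, 0.1509]
orientation: [0.0, 0.491, 0.871, -0.0]
wrist_force: [-0.4, 1.1, -0.4]
width: 0.0383
grip_force: 0.0
```

play_rows:
  commands:
    - {"rot": [0, 0, 0], "linear": [0.043, 0.026, 0], "gripper": -0.1}
    - {"rot": [0, 0, 0], "linear": [0, 0, 0], "gripper": -0.1}
    - {"rot": [0, 0, 0], "linear": [0, 0, 0], "gripper": -0.1}
    - {"rot": [0, 0, 0], "linear": [0, 0, 0], "gripper": -0.1}

```text
time_s: 35.55
ee_pos: [0.492, -0.2855, 0.1511]
orientation: [0.0, 0.491, 0.871, -0.0]
wrist_force: [0.4, -0.1, 0.2]
width: 0.0386
grip_force: 0.0
```

```bash
python3 - <<'E'
from h import *
go([.493,-.283,.055],31.3)
E
```

```text
t=35.55 ee [ 0.492  -0.2855  0.1511] psi 31.13 tilt 0.01 w 0.0386 F [ 0.4 -0.1  0.2] grip 0
turn -0.0010 shift now [0.0027 0.0036 0.1602] shift after turn [0.0027 0.0036 0.1602]
```

play_rows:
  commands:
    - {"rot": [0, 0, 0], "linear": [0.0027, 0.0036, 0], "gripper": -0.1}
    - {"rot": [0, 0, 0], "linear": [0, 0, 0.05], "gripper": -0.1}
    - {"rot": [0, 0, 0], "linear": [0, 0, 0.05], "gripper": -0.1}
    - {"rot": [0, 0, 0], "linear": [0, 0, 0.04], "gripper": -0.1}
    - {"rot": [0, 0, 0], "linear": [0, 0, 0], "gripper": -0.1}

```text
time_s: 36.17
ee_pos: [0.4922, -0.2821, 0.0658]
orientation: [-0.002, 0.491, 0.871, 0.0]
wrist_force: [-0.5, 0.4, 0.8]
width: 0.0386
grip_force: 0.0
```

play_rows:
  commands:
    - {"rot": [0, 0, 0], "linear": [0, 0, 0.01], "gripper": -0.1}
    - {"rot": [0, 0, 0], "linear": [0, 0, 0.008], "gripper": -0.1}
    - {"rot": [0, 0, 0], "linear": [0, 0, 0], "gripper": -0.1}

```text
time_s: 36.55
ee_pos: [0.4929, -0.2825, 0.0565]
orientation: [0.0, 0.491, 0.871, -0.0]
wrist_force: [-1.0, 0.8, 0.2]
width: 0.0385
grip_force: 0.0
```

play_rows:
  commands:
    - {"rot": [0, 0, 0], "linear": [0, 0, 0], "gripper": -1}
    - {"rot": [0, 0, 0], "linear": [0, 0, 0], "gripper": -1}
    - {"rot": [0, 0, 0], "linear": [0, 0, 0], "gripper": -1}
    - {"rot": [0, 0, 0], "linear": [0, 0, 0], "gripper": -1}

```text
time_s: 37.05
ee_pos: [0.493, -0.2826, 0.0569]
orientation: [0.0, 0.491, 0.871, -0.0]
wrist_force: [-0.9, 0.6, 6.0]
width: 0.0135
grip_force: 60.2
```

```bash
python3 - <<'E'
from h import *
go([.493,-.283,.055],31.3-70.3)
E
```

```text
t=37.05 ee [ 0.493  -0.2826  0.0569] psi 31.15 tilt 0.04 w 0.0135 F [-0.9  0.6  6. ] grip 60
turn 0.3897 shift now [-0.0006 -0.0004  0.0031] shift after turn [-0.0006  0.0004  0.0031]
```

play_rows:
  commands:
    - {"rot": [0, 0, 0.03], "linear": [0, 0, 0], "gripper": -1}
    - {"rot": [0, 0, 0.05], "linear": [0, 0, 0], "gripper": -1}
    - {"rot": [0, 0, 0.05], "linear": [0, 0, 0], "gripper": -1}
    - {"rot": [0, 0, 0.05], "linear": [0, 0, 0], "gripper": -1}
    - {"rot": [0, 0, 0.05], "linear": [0, 0, 0], "gripper": -1}

```text
time_s: 37.67
ee_pos: [0.4931, -0.2826, 0.0569]
orientation: [0.0, 0.769, 0.639, 0.0]
wrist_force: [-0.1, 1.5, 5.4]
width: 0.0134
grip_force: 60.3
```

play_rows:
  commands:
    - {"rot": [0, 0, 0.05], "linear": [0, 0, 0], "gripper": -1}
    - {"rot": [0, 0, 0.05], "linear": [0, 0, 0], "gripper": -1}
    - {"rot": [0, 0, 0.04], "linear": [0, 0, 0], "gripper": -1}
    - {"rot": [0, 0, 0.02], "linear": [0, 0, 0], "gripper": -1}
    - {"rot": [0, 0, 0], "linear": [0, 0, 0], "gripper": -1}

```text
time_s: 38.3
ee_pos: [0.4932, -0.2826, 0.0569]
orientation: [0.0, 0.903, 0.43, 0.0]
wrist_force: [0.1, 0.8, 4.7]
width: 0.0135
grip_force: 60.3
```

play_rows:
  commands:
    - {"rot": [0, 0, 0], "linear": [0, 0, 0], "gripper": -0.1}
    - {"rot": [0, 0, 0], "linear": [0, 0, 0], "gripper": -0.1}
    - {"rot": [0, 0, 0], "linear": [0, 0, -0.05], "gripper": -0.1}
    - {"rot": [0, 0, 0], "linear": [0, 0, -0.06], "gripper": -0.1}
    - {"rot": [0, 0, 0], "linear": [0, 0, -0.05], "gripper": -0.1}

```text
time_s: 38.92
ee_pos: [0.4929, -0.2825, 0.1536]
orientation: [0.0, 0.903, 0.43, 0.0]
wrist_force: [0.4, 0.7, 0.1]
width: 0.0382
grip_force: 0.0
```

```bash
python3 - <<'E'
from h import *
go([.493,-.345,.15],0)
E
```

```text
t=38.92 ee [ 0.4929 -0.2825  0.1536] psi -39.05 tilt 0.02 w 0.0382 F [0.4 0.7 0.1] grip 0
turn -0.2170 shift now [-0.0808  0.0657  0.0059] shift after turn [-0.1041  0.0002  0.0059]
```

Turned by 70.2° and let go. I'm moving back to the viewpoint to check.

play_rows:
  commands:
    - {"rot": [0, 0, -0.054], "linear": [0, 0, 0], "gripper": -0.1}
    - {"rot": [0, 0, -0.054], "linear": [0, 0, 0], "gripper": -0.1}
    - {"rot": [0, 0, -0.054], "linear": [0, 0, 0], "gripper": -0.1}
    - {"rot": [0, 0, -0.055], "linear": [0, 0, 0], "gripper": -0.1}
    - {"rot": [0, 0, 0], "linear": [-0.052, 0, 0], "gripper": -0.1}

```text
time_s: 39.55
ee_pos: [0.4931, -0.3126, 0.1525]
orientation: [-0.0, 0.706, 0.709, 0.0]
wrist_force: [-0.4, -0.5, -0.3]
width: 0.0387
grip_force: 0.0
```

play_rows:
  commands:
    - {"rot": [0, 0, 0], "linear": [-0.052, 0, 0], "gripper": -0.1}
    - {"rot": [0, 0, 0], "linear": [0, 0, 0], "gripper": -0.1}
    - {"rot": [0, 0, 0], "linear": [0, 0, 0], "gripper": -0.1}
    - {"rot": [0, 0, 0], "linear": [0, 0, 0], "gripper": -0.1}

```text
time_s: 40.05
ee_pos: [0.493, -0.344, 0.1525]
orientation: [-0.0, 0.707, 0.707, 0.0]
wrist_force: [0.4, -1.1, -0.5]
width: 0.0384
grip_force: 0.0
```

```bash
python3 - <<'E'
from h import *
f,K,W=cam("wrist"); np.savez("w12.npz",f=f,K=K,W=W)
E
python3 dial.py w12.npz
```

```text
skirt [ 493.3 -283.4] 37.5
 line 1 39 z 0.069 ctr [ 511.1 -261.8] len 10.1 head 51.8
 line 1 39 z 0.101 ctr [ 508.8 -261.9] len 8.8 head 51.8
 line 2 93 z 0.069 ctr [ 501.3 -277. ] len 22.7 head 50.9
 line 2 93 z 0.101 ctr [ 500.2 -275.2] len 19.8 head 50.9
 marker 263 r 49.9 69.9 head mean 50.9 tip 51.0
```

The white line is at 50.5 to 51.8° and the marker at 51.0°, so the dial is set. Handing in.

```bash
python3 -c "
from station import close_job
print(close_job())"
```

```text
the job is handed in; nothing more can be done
None
```

I handed the job in at about 40 s of the 72 s: both spacers measured home on the arbor, thick then thin, and the dial line within about 1° of the marker. The first grasp on each spacer missed, and the missed close on the thin one slid it about 8 mm across the mat. I didn't re-check the jar and cap, and the hand-in returned no verdict.

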